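# Refit the grease filter of a bench-top extractor

## Robot

A 6-joint arm with a two-finger parallel gripper is mounted at the origin on a cart in front of the work surface, level with it; the furniture and walls round the work are solid. World frame = base frame: x ahead of the robot, y to its left, z up, the work surface at z = 0. Lengths are in mm, angles in rad, forces in N, time in s.
With the tool pointing down it reaches from about 350 to 875 mm from the base axis. Payload 4.2 kg.
Tool frame: the origin (TCP) lies where the fingers leave the gripper's body, on its centre line; the fingertips stand 73 mm ahead of it and the grasp point (between the pads) lies 54 mm ahead of it; z points along the fingers, y is the direction in which the jaws open and shut (so a half turn about z gives the same grasp; the last joint's range is limited). The gripper opens to 85 mm and grips with 20 to 120 N. Pads are 22 mm wide; open, the fingers measure 114 mm over their backs; the gripper's body (76 mm by 85 mm) begins 54 mm behind the grasp point. The pads swing forward as they close: fully open they stand 13 mm farther back than shut.
Start: joints at [-0.93, 0.385, 0.008, 0, -1.194, -0.259], TCP at [232.883, -579.97, 303.912] pointing down, gripper open.
Joint ranges: [-3.14, 3.14], [-1.21, 2.06], [-1.07, 1.41], [-3.16, 2.05], [-2.99, -0.16], [-3.1, 3.1]. Speed limits (rad/s): [2.79, 2.79, 3.14, 3.14, 3.14, 3.14].

## Interface

Orientations are given as a unit quaternion [x, y, z, w].
In Python, from bench import arm gives the robot as it stands.
- The arm moves only by the tool apply_moves, never from a script. Its argument "increments" is a list that holds one entry, the list of rows, each a list of 7 numbers: the shift along the tool's x, y, z scaled (see below), then the turn, a rotation vector about the tool's x, y, z scaled (see below), then the gripper's target within -1 to 1 (fully open at 1, half-way at 0, shut at -1). A call has 1 to 10 rows; each row is the pose to reach, as a shift and turn from the pose commanded when the call began, along the tool's axes at that moment; what a row does not reach only later rows make up. The controller multiplies each number of a shift by 100 mm and each number of a turn by 0.5 rad. A row lasts 1/10 s, in which the tool goes at most 50 mm and 8.59 degrees, less where a joint would pass 70% of its speed; a pose out of reach is approached as far as the arm can. A call with a number of a shift or a turn outside -1 to 1 is refused whole. A call with a gripper value outside its range is refused whole. The fingers move at their own pace and stop on an object; the grip force is fixed at half the most. Time passes only in rows, so rows that repeat a pose let the fingers close. It gives the time, the measured TCP pose, the force and the opening at its end, in the units of the state.
- arm.read_state(): the state, without advancing time (a new reading comes with each control period).
- arm.get_image(name): name is "scene" or "top"; returns a dict with "img" (420x560x3 uint8, red, green, blue), "fx", "fy", "cx", "cy" (pixels), "pose" (4x4, takes a point from camera to world coordinates). Camera axes: x right, y up, looking along -z (the intrinsics and any distortion apply to the point x, -y, -z); pixel columns grow to the right and rows downward; lengths in mm; the calibration is good to about 2 mm. A picture is of the moment at which its call begins. There is no depth.
- arm.job_done(): hands the job in, once; it reports no verdict.
Trained networks look in a picture, given as the dict that the camera call returned (one of the last four; its "shot" number tells which), for a name from the list of things; names that differ only in an ending like _2 or _b are one class to them, and where a whole thing is asked for, a point or a joint stands for the part that bears it (a point fixed in the world has none). Each returns a list of dicts, best first, with "conf" (0 to 1); they miss things now and then, are a little off and sometimes report something else, mostly with a low value. They report only what shows in the picture. A call takes as long as a camera call.
- arm.outline_of(label, picture): "pixels" (420x560 bool, what is visible of it) and "box" ([centre column, centre row, width, height] in pixels, round what is visible of it).
- arm.mark_of(label, picture): "at" ([column, row] in pixels: a listed point, or the origin of a listed thing).
The state is a dict: "clock": time; "joints": joint angles; "joint_vel": joint speeds; "joint_efforts": joint torques, N m; "position": TCP position; "ee_rot": TCP orientation; "contact_force": force on the tool from outside, world axes, zero at the start; "wrist_torque": the same for the moment, N m; "gripper_width": finger opening in mm.
Only numpy, scipy, OpenCV 4.12 (cv2) and the standard library are available. Lean on these libraries where they do the work, as an engineer would, in place of code of your own. Each camera call takes 0.05 s, during which the arm holds its last target.

## Task

The washed grease filter belongs back in the small bench-top extractor. Pick it up by its handle, tilt it and hook the edge nearest you under the lip at the front of the opening, pull it back against the spring rail behind that lip, swing the other edge down into the opening, and let the spring slide it home under the back lip, so that it lies flat down on its ledge, held under both lips, and let go of it. Feel your way and do not force it: the thin lips bend if the filter is jammed or dropped, and the spring rail if it is rammed against its stop; leave the other things where they are.

Things in the scene. Friction and masses are not known exactly. Their poses are not given: they have to be found in the camera images.
- extractor: Low steel box fixed to the table, 240 x 160 x 70 mm, slotted outlet hood at its back (18 mm higher, from x=+97 mm), black switch on its front. Origin: on the table, under the middle of the filter opening; x to the back (hood), y left, z up; box from x=-105 to +135 mm. Seated, the filter's centre is 58 mm above this origin, its front edge at x=-70, its back edge at x=+70 mm, 7 mm under each lip
- front_lip (a point): Middle of the front lip's rounded edge, at deck height: extractor x=-63, z=70 mm. The opening runs from here to the back lip's edge (126 mm) and is 115 mm wide between upright side walls. Both lips are smooth 3 mm sheet, undersides at z=67 mm. The filter lies on a ledge at z=54 mm that goes all round and on under the lips, so each slot is 13 mm high for the 8 mm panel
- back_lip (a point): Middle of the back lip's rounded edge, at deck height: extractor x=+63, z=70 mm. The slot under it is 7 mm deep and ends in a wall at x=+70 mm, against which the spring holds the seated filter. Let go before it lies on the ledge, the spring can pin it too high or crooked, so it must first be pressed lightly down on the ledge
- rail_rest (a point): Middle of the spring rail's face at rest, under the front lip: extractor x=-67, z=60 mm (fixed point, does not follow the rail). The rail, 108 mm wide, slides towards -x by 12.5 mm to a hard stop; it pushes back with 3 N at rest and 0.8 N more per mm. The back edge clears the back lip at about 11 mm (12 N); the stop comes at 12.5 mm (13 N). Seated: 3 mm (5.4 N)
- filter_center (a point): Centre of the filter's panel, half-way up. Loose aluminium baffle panel, 140 (x) x 110 (y) x 8 mm, 0.42 kg, alike at both ends, stirrup handle across its middle. x along the 140 mm length, y along the handle, z up out of the face with the handle. Starts flat on the table, handle up. Hooked deep under the front lip it can stand 6 to 15 degrees steep; swinging down it turns about its front edge
- filter_handle (a point): Grip point on the same filter's handle, 30 mm above filter_center along its z: the bar is 12 mm thick (x), 76 mm long (y) and reaches from 14 to 40 mm above the panel's top face; the fingers close on its flat sides, along x. A grip of 60 N or more keeps it from turning in the fingers
- deli_cup: Bystander: cream deli cup with a lid, 74 x 74 x 68 mm, loose; origin under its centre
- probe_thermometer: Bystander: dial probe thermometer lying on the table between the extractor and the filter, 166 x 44 x 13 mm, loose; origin under its centre
- tape_1: Bystander: roll of tape lying flat behind, 104 x 102 x 25 mm, loose; origin under its centre
- bench_scraper: Bystander: bench scraper with black handle at the right, 78 x 150 x 24 mm, loose; origin under its centre

How it is judged (in metres and radians):
On the way:
1. the filter's front edge is hooked under the front lip and held back against the spring while its other edge is swung down into the opening (x of filter_center in the frame of extractor between -0.02 and -0.005 m and z of filter_center in the frame of extractor below 0.064 m and horizontal distance between filter_center and extractor below 0.02 m).
At the end, for the whole second after the job is handed in: The filter lies flat (within 0.03 rad) on the ledge of the extractor's opening (height within 2 mm), handle up, slid home against the back wall by the spring (within 2.5 mm lengthwise, 4 mm sideways), so that both ends are under their lips; it is released and at rest (x of filter_center in the frame of extractor between -0.0025 and 0.0025 m and y of filter_center in the frame of extractor between -0.004 and 0.004 m and z of filter_center in the frame of extractor between 0.056 and 0.06 m and angle between filter_center's own z axis and vertical below 0.03 rad and angle between the x axis of filter_center and the x axis of extractor, either way round below 0.06 rad and contact force between the fingers and filter below 0.1 N and linear speed of filter below 0.01 m/s); the robot touches nothing.
It fails at once if the filter is jammed, forced or dropped against the extractor (more than 30 N between them) (contact force between filter and extractor above 30 N).
It fails at once if the spring rail is rammed against its stop (the filter presses it with more than 25 N) (contact force between filter and spring_rail above 25 N).
It fails at once if the robot strikes or presses the extractor with more than 30 N (contact force between any of the fingers, the arm and extractor above 30 N).
It fails at once if a bystander is pushed more than 30 mm (distance of any of deli_cup, probe_thermometer, tape_1, bench_scraper from where it was at the start of the episode above 0.03 m).
It also fails if it takes over 67 s, if anything falls off the work surface, if the arm or the gripper's body presses on something with over 40 N, if the wrist force passes 120 N, or if a joint passes its speed limit or range.

## Working session

There is one attempt and no reset: what is moved stays moved. The work goes in short steps, Python scripts to look and compute and a tool call to move; the robot and the scene stay as the last step left them, time stands still between calls to the robot, and variables do not carry over. Pictures are saved under pics/ and viewed, and the job is handed in when it is done.

Besides the shell and the picture viewer there is one more tool, called after ">>>" as name(argument=value, ...), one argument or row to a line, values as JSON. apply_moves: Moves the arm, as the interface text tells. Shifts and turns lie within -1 to 1; 1 stands for 100 mm of shift or 0.5 rad of turn. Its arguments: {"type":"object","properties":{"increments":{"type":"array"}},"required":["increments"]}

```bash
mkdir -p pics; ls; cat > h.py <<'E'
import numpy as np, cv2
from bench import arm
from scipy.spatial.transform import Rotation as R
def proj(P,pic):
    T=np.array(pic['pose']); p=np.linalg.inv(T)@np.append(P,1); x,y,z=p[0],-p[1],-p[2]
    return np.array([pic['fx']*x/z+pic['cx'],pic['fy']*y/z+pic['cy']])
def ray(px,pic):
    T=np.array(pic['pose']); d=np.array([(px[0]-pic['cx'])/pic['fx'],-(px[1]-pic['cy'])/pic['fy'],-1.])
    return T[:3,3],T[:3,:3]@d
def onz(px,pic,z):
    o,d=ray(px,pic); return o+d*(z-o[2])/d[2]
def save(pic,n,sc=1): cv2.imwrite('pics/'+n+'.png',cv2.resize(pic['img'][:,:,::-1],None,fx=sc,fy=sc))
E
python3 - <<'E'
from h import *
s=arm.read_state();print(s)
for n in('scene','top'):
    p=arm.get_image(n);save(p,n+'0',1.4)
    print(n,p.keys(),p['fx'],p['cx'],p['cy'],np.array(p['pose']).round(3).tolist(),{k:v for k,v in p.items() if k not in('img','pose')})
    for l in ['extractor','front_lip','back_lip','rail_rest','filter_center','filter_handle','deli_cup','probe_thermometer','tape_1','bench_scraper']:
        m=arm.mark_of(l,p)
        for q in m[:2]: print(l,np.round(q['at'],1),round(q['conf'],2), onz(q['at'],p,{'front_lip':70,'back_lip':70,'rail_rest':60,'filter_center':4,'filter_handle':34}.get(l,0)).round(1))
E
```

```text
pics
{'clock': 0.0, 'joints': array([-9.30427620e-01,  3.85535775e-01,  6.62446843e-03, -5.13135488e-04,
       -1.19398801e+00, -2.58575727e-01]), 'joint_vel': array([-8.69635103e-05, -1.08606106e-03,  5.77436678e-04,  4.99740006e-05,
        4.51226786e-04,  9.40019036e-04]), 'joint_efforts': array([-7.33172928e-04, -3.92285657e+01,  1.88405514e+01,  4.18616652e+00,
       -4.66080179e-03, -3.16801412e-06]), 'position': array([ 232.71813696, -579.59612898,  302.83132517]), 'ee_rot': array([-1.89646128e-01,  9.81851915e-01,  1.05066702e-03, -2.42080295e-04]), 'contact_force': array([ 0.49908229, -0.54941006,  0.06354542]), 'wrist_torque': array([ 0.01773369,  0.01789168, -0.01264545]), 'gripper_width': 85.46121690253834}
scene dict_keys(['img', 'fx', 'fy', 'cx', 'cy', 'pose', 'shot']) 474.9108050592048 279.7201706918031 206.72087657790044 [[-0.639, 0.6, -0.482, -286.223], [-0.769, -0.502, 0.395, 694.55], [-0.005, 0.624, 0.782, 1473.078], [0.0, 0.0, 0.0, 1.0]] {'fx': 474.9108050592048, 'fy': 474.9108050592048, 'cx': 279.7201706918031, 'cy': 206.72087657790044, 'shot': 1}
extractor [3
[... 1174 characters left out ...]
85.4   70. ]
front_lip [359.  162.6] 0.56 [ 751.  -231.9   70. ]
back_lip [353.7 213.8] 0.8 [ 599.7 -214.7   70. ]
rail_rest [339.8 254.8] 0.93 [ 483.6 -175.6   60. ]
rail_rest [222.3 242.4] 0.55 [513.4 156.7  60. ]
filter_center [221.7 243.1] 0.72 [517.7 166.3   4. ]
filter_center [222.9 240.4] 0.61 [525.7 163.1   4. ]
filter_handle [224.9 236. ] 0.95 [535.1 153.6  34. ]
deli_cup [131.8 216. ] 0.81 [595.4 440.    0. ]
probe_thermometer [277.8 249. ] 0.76 [5.032e+02 3.000e-01 0.000e+00]
tape_1 [356.9 160.5] 0.77 [ 778.8 -237.1    0. ]
tape_1 [342.6 233.6] 0.3 [ 552.2 -191.6    0. ]
bench_scraper [433.8 280.8] 0.77 [ 417.6 -456.3    0. ]
bench_scraper [342.3 234.7] 0.61 [ 548.9 -190.6    0. ]
```

View pics/scene0.png

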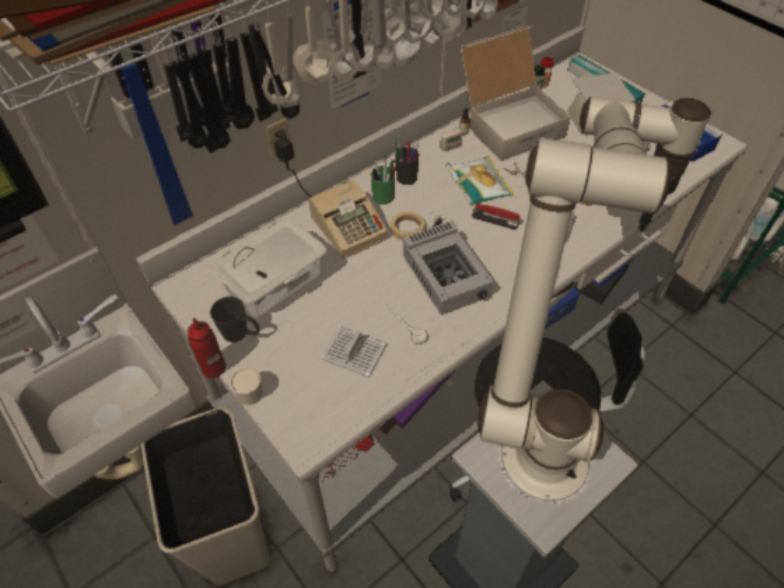

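View pics/top0.png

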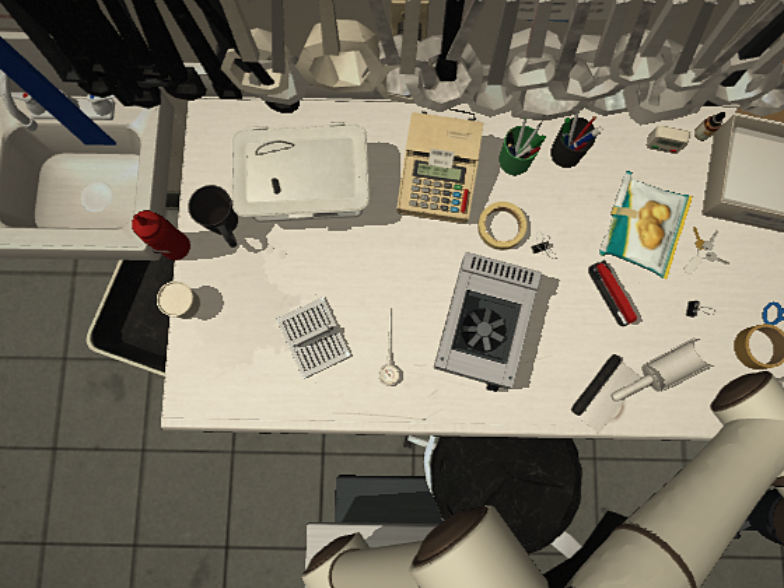

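```bash
python3 - <<'E'
from h import *
t=arm.get_image('top');s=arm.get_image('scene')
def crop(p,x0,y0,w,h,n):
    im=cv2.resize(p['img'][y0:y0+h,x0:x0+w,::-1],None,fx=8,fy=8,interpolation=cv2.INTER_CUBIC); return im
a=crop(t,300,175,100,75+30-30,'a')
cv2.imwrite('pics/t_ex.png',cv2.resize(t['img'][175:285,300:400,::-1],None,fx=5.4,fy=5.4,interpolation=cv2.INTER_CUBIC))
cv2.imwrite('pics/t_fi.png',cv2.resize(t['img'][205:275,190:270,::-1],None,fx=8,fy=8,interpolation=cv2.INTER_CUBIC))
import pickle;pickle.dump((t,s),open('p0.pkl','wb'))
for p in(t,s):
  for l in('extractor','filter_center'):
    o=arm.outline_of(l,p)
    for q in o[:2]:print(l,q['conf'],q['box'],q['pixels'].sum())
E
```

```text
extractor 0.84 [348.7, 228.8, 73.6, 97.7] 4980
filter_center 0.81 [222.3, 243.1, 54.0, 57.5] 1749
filter_center 0.63 [349.3, 231.8, 74.2, 96.7] 5000
extractor 0.92 [320.6, 188.9, 64.1, 68.8] 2592
filter_center 0.59 [253.7, 249.2, 39.4, 30.7] 986
filter_center 0.25 [319.8, 190.4, 66.0, 66.6] 2613
```

View pics/t_ex.png

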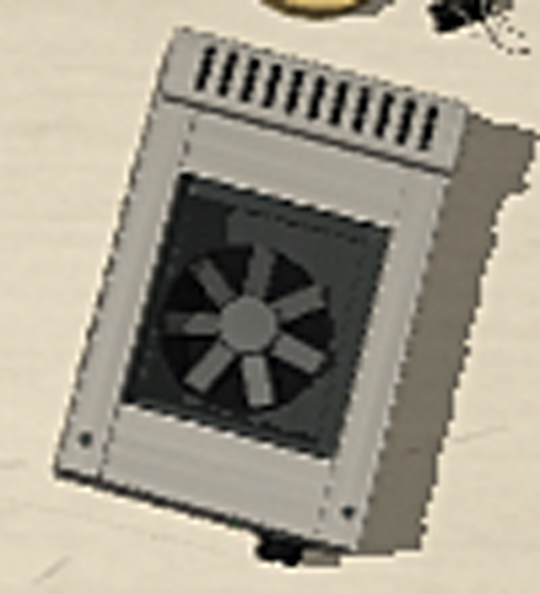

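View pics/t_fi.png

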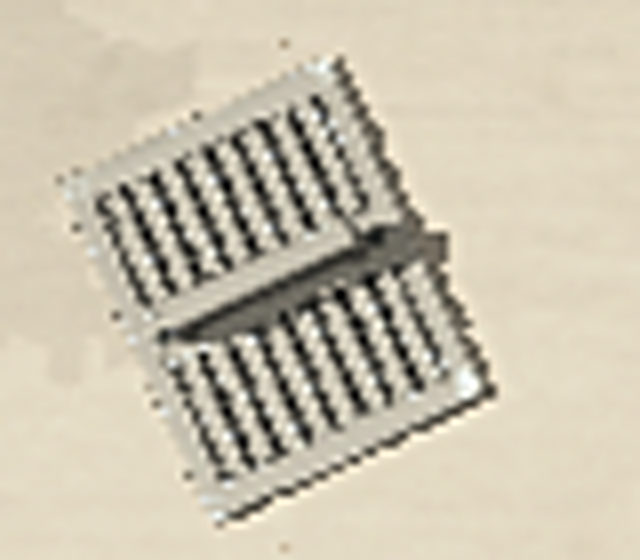

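```bash
python3 - <<'E'
from h import *
import pickle
t,s=pickle.load(open('p0.pkl','rb'))
cv2.imwrite('pics/s_ex.png',cv2.resize(s['img'][150:230,280:360,::-1],None,fx=7,fy=7,interpolation=cv2.INTER_CUBIC))
cv2.imwrite('pics/s_fi.png',cv2.resize(s['img'][225:275,225:285,::-1],None,fx=10,fy=10,interpolation=cv2.INTER_CUBIC))
from scipy.optimize import least_squares
def fit(pts,pic,x0):
    W=[(np.array(a),np.array(b)) for a,b in pts]
    def f(q,full=False):
        c,n=np.cos(q[2]),np.sin(q[2]); r=[]
        for a,b in W:
            P=[q[0]+c*a[0]-n*a[1],q[1]+n*a[0]+c*a[1],a[2]]; r.append(proj(P,pic)-b)
        return np.ravel(r)
    o=least_squares(f,x0,x_scale=[1,1,.01]);return o.x,o.fun.reshape(-1,2).round(2)
def c(l,sc,x0,y0): return [(a,(b[0]/sc+x0,b[1]/sc+y0)) for a,b in l]
ex=c([((63,57.5,70),(183,175)),((63,-57.5,70),(392,230)),((-63,-57.5,70),(333,457)),((-63,57.5,70),(122,402)),
((-105,80,70),(57,468)),((-105,-80,70),(352,548)),((135,80,88),(175,28)),((135,-80,88),(468,103)),((97,80,88),(163,95)),((97,-80,88),(447,172))],5.4,300,175)
print(fit(ex,t,[550,-200,-.2]))
fi=c([((70,55,8),(70,180)),((70,-55,8),(340,60)),((-70,-55,8),(490,385)),((-70,55,8),(222,512))],8,190,205)
print(fit(fi,t,[518,165,.4]))
E
```

```text
(array([ 5.43576075e+02, -1.95987404e+02, -2.53651094e-01]), array([[-0.83, -0.58],
       [-0.22, -0.18],
       [ 0.21,  0.74],
       [-0.67, -0.05],
       [-0.25,  0.09],
       [ 1.01,  0.72],
       [-0.1 , -0.62],
       [ 0.6 ,  0.11],
       [-1.21, -0.45],
       [ 1.43,  0.07]]))
(array([5.25661055e+02, 1.56281040e+02, 4.60310187e-01]), array([[-0.27, -0.46],
       [-0.22, -1.14],
       [ 0.63,  0.59],
       [-0.15,  0.94]]))
```

View pics/s_ex.png

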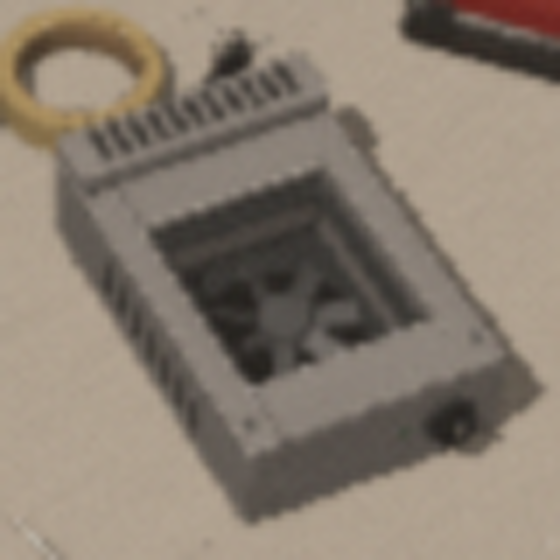

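View pics/s_fi.png

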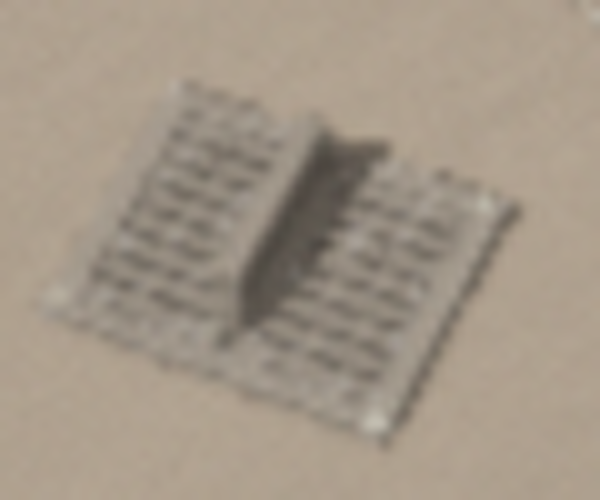

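```bash
cat > fit.py <<'E'
from h import *
import pickle
from scipy.optimize import least_squares
def fit(sets,x0):
    def f(q):
        c,n=np.cos(q[2]),np.sin(q[2]); r=[]
        for pts,pic in sets:
          for a,b in pts:
            P=[q[0]+c*a[0]-n*a[1],q[1]+n*a[0]+c*a[1],a[2]]; r.append(proj(P,pic)-b)
        return np.ravel(r)
    o=least_squares(f,x0,x_scale=[1,1,.01],loss='soft_l1');return o.x.round(4),o.fun.reshape(-1,2).round(2).tolist()
def c(l,sc,x0,y0): return [(a,((b[0]+.5)/sc-.5+x0,(b[1]+.5)/sc-.5+y0)) for a,b in l]
E
python3 - <<'E'
from fit import *
t,s=pickle.load(open('p0.pkl','rb'))
ex=c([((63,57.5,70),(183,175)),((63,-57.5,70),(392,230)),((-63,-57.5,70),(333,457)),((-63,57.5,70),(122,402)),
((-105,80,70),(57,468)),((-105,-80,70),(352,548)),((135,80,88),(175,28)),((135,-80,88),(468,103)),((97,80,88),(163,95)),((97,-80,88),(447,172))],5.4,300,175)
es=c([((63,57.5,70),(148,232)),((63,-57.5,70),(325,168)),((-63,-57.5,70),(425,318)),((-63,57.5,70),(258,383)),((-105,80,70),(262,450)),((-105,-80,70),(515,360)),((-105,80,0),(250,522)),((135,80,88),(60,140)),((135,-80,88),(303,50)),((97,-80,88),(328,100))],7,280,150)
fi=c([((70,55,8),(70,180)),((70,-55,8),(340,60)),((-70,-55,8),(490,385)),((-70,55,8),(222,512))],8,190,205)
fs=c([((70,55,8),(45,300)),((70,-55,8),(180,85)),((-70,-55,8),(512,202)),((-70,55,8),(385,430))],10,225,225)
for a,b,x in((ex,es,[550,-200,-.2]),(fi,fs,[518,165,.4])):
  for S in([(a,t)],[(b,s)],[(a,t),(b,s)]): print(*fit(S,x))
E
```

```text
[ 5.446788e+02 -1.949797e+02 -2.529000e-01] [[-0.8, -0.54], [-0.19, -0.18], [0.27, 0.73], [-0.61, -0.02], [-0.18, 0.12], [1.08, 0.71], [-0.09, -0.59], [0.61, 0.1], [-1.19, -0.42], [1.44, 0.06]]
[ 5.444646e+02 -1.971426e+02 -2.393000e-01] [[0.02, -0.1], [0.22, -0.48], [2.06, -0.27], [-0.29, 0.71], [-0.74, 1.1], [-0.07, -0.7], [-0.04, 1.93], [-0.66, -0.26], [-0.22, -0.13], [0.83, -1.21]]
[ 5.445212e+02 -1.956728e+02 -2.483000e-01] [[-0.68, -0.43], [-0.03, -0.23], [0.64, 0.73], [-0.29, 0.16], [0.21, 0.35], [1.53, 0.69], [-0.09, -0.46], [0.67, -0.02], [-1.13, -0.28], [1.57, -0.05], [-0.2, -0.07], [0.13, -0.28], [1.72, 0.05], [-0.78, 0.85], [-1.36, 1.24], [-0.47, -0.31], [-0.64, 2.07], [-0.75, -0.31], [-0.14, 0.05], [0.83, -1.0]]
[5.270465e+02 1.575579e+02 4.613000e-01] [[-0.25, -0.47], [-0.22, -1.17], [0.66, 0.52], [-0.1, 0.9]]
[5.25828e+02 1.59359e+02 4.57100e-01] [[-0.35, 0.11], [-0.21, -0.82], [0.27, -0.04], [0.28, 0.53]]
[5.266270e+02 1.581728e+02 4.594000e-01] [[-0.44, -0.38], [-0.38, -1.02], [0.42, 0.71], [-0.37, 1.03], [-0.21, -0.16], [-0.13, -1.1], [0.37, -0.39], [0.45, 0.18]]
```

```bash
cat > cmd.py <<'E'
# tracks commanded pose; usage in scripts: from cmd import *
from h import *
import json,os
F='cmd.json'
def load(): 
    d=json.load(open(F)); return np.array(d['p']),R.from_quat(d['q'])
def store(p,r): json.dump({'p':list(map(float,p)),'q':list(map(float,r.as_quat()))},open(F,'w'))
def applied(row):
    p,r=load(); p=p+r.apply(np.array(row[:3])*100); r=r*R.from_rotvec(np.array(row[3:6])*.5); store(p,r)
EX=np.array([544.5,-195.5]);EY=-0.25
def filt_pose(x,y,z,th,yaw,exy=None):
    """TCP pose so the filter centre is at world x,y,z, nose-down (front low) tilt th, yaw"""
    Rf=R.from_euler('z',yaw)*R.from_euler('y',-th)
    c=np.array([x,y,z]); g=c+Rf.apply([0,0,30]); 
    Rt=Rf*R.from_matrix(np.array([[0,-1,0],[-1,0,0],[0,0,-1]]).T if False else np.array([[0,-1,0],[-1,0,0],[0,0,-1.]]))
    return g-Rt.apply([0,0,54]),Rt
def want(p,r):
    P,Q=load(); d=Q.inv().apply(p-P)/100; w=(Q.inv()*r).as_rotvec()/.5
    return np.round(np.r_[d,w],3)
def stat():
    s=arm.read_state(); P,Q=load(); f=R.from_quat(s['ee_rot'])
    print('t%.2f'%s['clock'],'pos',s['position'].round(2),'cmd',P.round(2),'roterr',((Q.inv()*f).as_rotvec()).round(4),'F',s['contact_force'].round(2),'M',s['wrist_torque'].round(2),'w',round(s['gripper_width'],1))
    return s
E
python3 - <<'E'
from cmd import *
q=np.array([-1.89646128e-01,  9.81851915e-01,0,0]);q/=np.linalg.norm(q)
store([232.883,-579.97,303.912],R.from_quat(q)); stat()
p,r=filt_pose(526.5,158,4,0,.46); print(p,r.as_matrix().round(2)); print(want(p,r), want(p+[0,0,100],r))
E
```

```text
t1.40 pos [ 232.91 -579.98  303.89] cmd [ 232.88 -579.97  303.91] roterr [ 0.     -0.     -0.0002] F [-0.75 -0.29 -0.13] M [ 0.03  0.01 -0.01] w 85.2
[526.5 158.   88. ] [[ 0.44 -0.9   0.  ]
 [-0.9  -0.44 -0.  ]
 [ 0.    0.   -1.  ]]
[-5.473  5.755  2.159 -0.     0.    -3.298] [-5.473  5.755  1.159 -0.     0.    -3.298]
```

>>> apply_moves(
  increments=[
    [[-0.16,0.17,0,0,0,0,1],[-0.48,0.5,0,0,0,0,1],[-0.8,0.84,0,0,0,0,1],[-0.95,1.0,0,0,0,0,1]],
  ],
)

```text
clock: 1.8
position: [284.2, -449.2, 304.1]
ee_rot: [-0.191, 0.982, 0.0, 0.0]
contact_force: [0.1, -0.9, 0.2]
gripper_width: 85.2
```

>>> apply_moves(
  increments=[
    [[-0.32,0.34,0,0,0,0,1],[-0.64,0.67,0,0,0,0,1],[-0.95,1.0,0,0,0,0,1]],
  ],
)

```text
clock: 2.1
position: [335.0, -322.1, 304.1]
ee_rot: [-0.189, 0.982, -0.0, 0.0]
contact_force: [0.7, 0.1, 0.2]
gripper_width: 85.4
```

>>> apply_moves(
  increments=[
    [[-0.32,0.34,0,0,0,0,1],[-0.64,0.67,0,0,0,0,1],[-0.95,1.0,0,0,0,0,1]],
  ],
)

```text
clock: 2.4
position: [385.9, -193.6, 304.4]
ee_rot: [-0.19, 0.982, -0.0, 0.001]
contact_force: [1.0, 0.2, -0.0]
gripper_width: 85.7
```

>>> apply_moves(
  increments=[
    [[-0.32,0.34,0,0,0,0,1],[-0.64,0.67,0,0,0,0,1],[-0.95,1.0,0,0,0,0,1]],
  ],
)

```text
clock: 2.7
position: [436.8, -65.3, 304.4]
ee_rot: [-0.19, 0.982, -0.0, 0.001]
contact_force: [1.4, -0.3, -0.7]
gripper_width: 85.4
```

Another translation step, then rotate.

>>> apply_moves(
  increments=[
    [[-0.32,0.34,0,0,0,-0.25,1],[-0.64,0.67,0,0,0,-0.5,1],[-0.95,1.0,0,0,0,-0.75,1],[-0.95,1.0,0,0,0,-1.0,1]],
  ],
)

```text
clock: 3.1
position: [489.3, 65.1, 303.9]
ee_rot: [-0.431, 0.902, -0.0, 0.001]
contact_force: [-0.7, -1.0, -0.1]
gripper_width: 85.3
```

```bash
python3 - <<'E'
from cmd import *
for i in range(4): applied([-.95,1,0,0,0,0])
applied([-.95,1,0,0,0,-1]); stat()
p,r=filt_pose(526.5,158,4,0,.46); print(want(p,r))
E
```

```text
t3.10 pos [489.3   65.11 303.88] cmd [487.51  60.96 303.91] roterr [ 0.0009 -0.0014 -0.0105] F [-0.69 -0.99 -0.06] M [-0.03  0.03 -0.03] w 85.3
[-0.997  0.316  2.159 -0.     0.    -2.298]
```

>>> apply_moves(
  increments=[
    [[-0.3,0.1,0.3,0,0,-0.28,1],[-0.6,0.2,0.6,0,0,-0.56,1],[-0.9,0.3,0.9,0,0,-0.84,1],[-1.0,0.32,1.0,0,0,-1.0,1]],
  ],
)

```text
clock: 3.5
position: [525.9, 160.3, 200.7]
ee_rot: [-0.64, 0.769, 0.0, -0.002]
contact_force: [-0.4, 0.1, 0.0]
gripper_width: 85.3
```

>>> apply_moves(
  increments=[
    [[0,0,0,0,0,-0.25,1],[0,0,0,0,0,-0.5,1],[0,0,0,0,0,-0.75,1],[0,0,0,0,0,-1.0,1],[0,0,0,0,0,-1.0,1],[0,0,0,0,0,-1.0,1]],
  ],
)

```text
clock: 4.1
position: [526.3, 158.6, 204.0]
ee_rot: [0.807, -0.59, 0.0, -0.0]
contact_force: [-0.5, 0.4, 1.1]
gripper_width: 85.5
```

```bash
python3 - <<'E'
from cmd import *
applied([-1,.32,1,0,0,-1]); applied([0,0,0,0,0,-1]); s=stat()
p,r=filt_pose(526.5,158,4,0,.46); print(want(p,r))
print(s['joints'])
E
```

```text
t4.10 pos [526.3  158.56 203.99] cmd [526.41 158.48 203.91] roterr [ 0.0002 -0.      0.0024] F [-0.55  0.36  1.11] M [ 0.03  0.02 -0.01] w 85.5
[ 5.000e-03  1.000e-03  1.159e+00 -0.000e+00  0.000e+00 -2.980e-01]
[ 5.87615139e-01  3.52558736e-01 -3.16637194e-01  4.28120337e-05
 -9.01438451e-01 -2.79233652e-01]
```

>>> apply_moves(
  increments=[
    [[0,0,0.3,0,0,-0.2,1],[0,0,0.6,0,0,-0.3,1],[0,0,0.8,0,0,-0.3,1],[0,0,0.9,0,0,-0.3,1],[0,0,0.9,0,0,-0.3,1]],
  ],
)

```text
clock: 4.6
position: [525.8, 158.2, 112.7]
ee_rot: [0.85, -0.527, -0.001, 0.001]
contact_force: [-0.5, -0.8, -0.1]
gripper_width: 85.5
```

```bash
python3 - <<'E'
from cmd import *
applied([0,0,.9,0,0,-.3]); s=stat()
p,r=filt_pose(526.5,158,4,0,.46); print(want(p,r))
t=arm.get_image('top')
cv2.imwrite('pics/t_g.png',cv2.resize(t['img'][190:290,170:290,::-1],None,fx=6,fy=6,interpolation=cv2.INTER_CUBIC))
E
```

```text
t4.60 pos [525.84 158.24 112.73] cmd [526.41 158.48 113.91] roterr [-0.0028  0.0003  0.001 ] F [-0.54 -0.78 -0.12] M [0.   0.06 0.  ] w 85.5
[ 0.005  0.001  0.259 -0.     0.     0.002]
```

View pics/t_g.png

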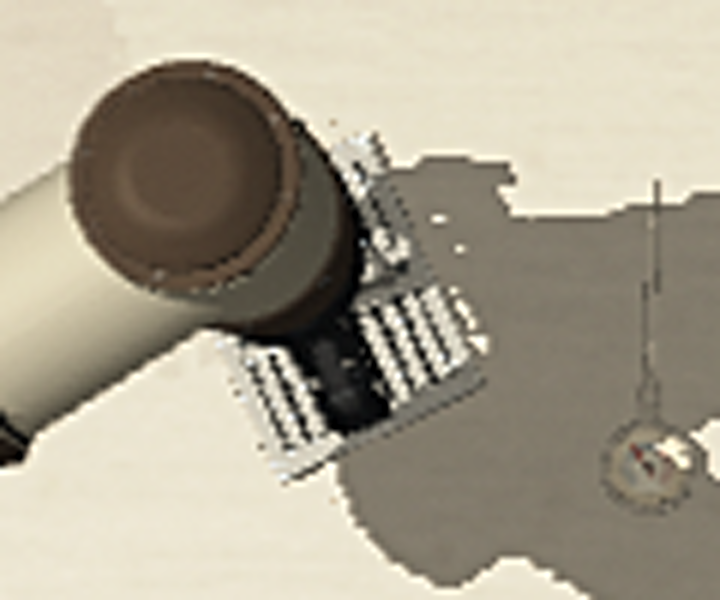

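The gripper (black finger at 350,390 in the crop) straddles the handle, aligned with the panel. Descending and closing.

>>> apply_moves(
  increments=[
    [[0,0,0.13,0,0,0,1],[0,0,0.22,0,0,0,1],[0,0,0.26,0,0,0,1],[0,0,0.26,0,0,0,-1],[0,0,0.26,0,0,0,-1],[0,0,0.26,0,0,0,-1],[0,0,0.26,0,0,0,-1],[0,0,0.26,0,0,0,-1],[0,0,0.26,0,0,0,-1],[0,0,0.26,0,0,0,-1]],
  ],
)

```text
clock: 5.65
position: [526.6, 158.7, 88.4]
ee_rot: [0.85, -0.527, 0.0, -0.0]
contact_force: [-0.9, 0.4, 3.9]
gripper_width: 11.1
```

```bash
python3 - <<'E'
from cmd import *
applied([0,0,.26,0,0,0]); s=stat()
E
```

```text
t5.65 pos [526.55 158.72  88.41] cmd [526.41 158.48  87.91] roterr [ 0.001   0.     -0.0005] F [-0.91  0.39  3.9 ] M [ 0.05  0.12 -0.02] w 11.1
```

>>> apply_moves(
  increments=[
    [[0,0,-0.05,0,0,0,-1],[0,0,-0.2,0,0,0,-1],[0,0,-0.5,0,0,0,-1],[0,0,-0.8,0,0,0,-1],[0,0,-1.0,0,0,0,-1],[0,0,-1.0,0,0,0,-1],[0,0,-1.0,0,0,0,-1]],
  ],
)

```text
clock: 6.35
position: [525.2, 158.1, 186.7]
ee_rot: [0.85, -0.527, -0.001, 0.001]
contact_force: [-1.1, -0.2, -5.1]
gripper_width: 11.0
```

```bash
python3 - <<'E'
from cmd import *
applied([0,0,-1,0,0,0]); s=stat()
p=np.array([EX[0],EX[1],238.]); _,r=filt_pose(0,0,0,0,EY); print(want(p,r))
for n in('top','scene'):
    t=arm.get_image(n); save(t,n+'1',1.4)
E
```

```text
t6.35 pos [525.15 158.09 186.67] cmd [526.41 158.48 187.91] roterr [-0.0025 -0.0008  0.0008] F [-1.15 -0.25 -5.14] M [-0.03  0.1   0.04] w 11.0
[ 3.251  1.412 -0.501 -0.     0.     1.422]
```

View pics/scene1.png

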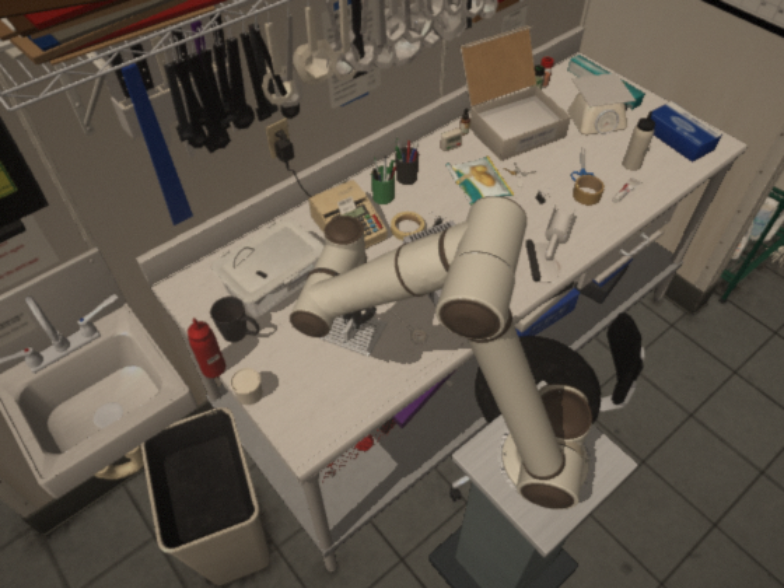

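>>> apply_moves(
  increments=[
    [[0.15,0.06,-0.1,0,0,0.1,-1],[0.45,0.2,-0.3,0,0,0.3,-1],[0.8,0.35,-0.5,0,0,0.5,-1],[1.0,0.44,-0.5,0,0,0.7,-1]],
  ],
)

```text
clock: 6.85
position: [532.2, 47.1, 240.2]
ee_rot: [0.743, -0.669, 0.001, -0.001]
contact_force: [1.4, -0.5, -5.1]
gripper_width: 10.9
```

```bash
python3 - <<'E'
from cmd import *
applied([1,.44,-.5,0,0,.7]); s=stat()
p=np.array([EX[0],EX[1],238.]); _,r=filt_pose(0,0,0,0,EY); print(want(p,r))
E
```

```text
t6.85 pos [532.2   47.05 240.17] cmd [531.46  49.35 237.91] roterr [0.0037 0.0002 0.0059] F [ 1.44 -0.53 -5.11] M [ 0.03 -0.16 -0.04] w 10.9
[ 2.448e+00  1.410e-01 -1.000e-03 -0.000e+00  0.000e+00  7.220e-01]
```

>>> apply_moves(
  increments=[
    [[0.35,0.02,0,0,0,0.2,-1],[0.7,0.04,0,0,0,0.45,-1],[1.0,0.06,0,0,0,0.72,-1]],
  ],
)

```text
clock: 7.15
position: [535.6, -53.0, 237.1]
ee_rot: [-0.611, 0.792, 0.001, -0.001]
contact_force: [1.0, -0.2, -4.5]
gripper_width: 10.9
```

```bash
python3 - <<'E'
from cmd import *
applied([1,.06,0,0,0,.72]); s=stat()
p=np.array([EX[0],EX[1],238.]); _,r=filt_pose(0,0,0,0,EY); print(want(p,r))
for th in (.175,):
  c=np.array([544.5,-195.5,130]);p,r=filt_pose(*c,th,EY); print(p,want(p,r))
E
```

```text
t7.15 pos [535.59 -52.95 237.14] cmd [536.56 -50.7  237.91] roterr [-0.0022  0.001   0.0075] F [ 0.95 -0.17 -4.48] M [-0.03 -0.13 -0.  ] w 10.9
[ 1.384e+00 -4.340e-01 -1.000e-03 -0.000e+00  0.000e+00  2.000e-03]
[ 530.32957487 -191.88169642  212.71702927] [ 1.384 -0.288  0.252  0.35   0.     0.002]
```

>>> apply_moves(
  increments=[
    [[0.3,-0.1,0,0,0,0,-1],[0.65,-0.2,0,0,0,0,-1],[1.0,-0.34,0,0,0,0,-1]],
  ],
)

```text
clock: 7.45
position: [543.5, -157.8, 237.0]
ee_rot: [-0.613, 0.79, 0.001, -0.001]
contact_force: [1.7, -0.4, -5.2]
gripper_width: 11.3
```

>>> apply_moves(
  increments=[
    [[0.25,-0.06,0,0,0,0,-1],[0.38,-0.1,0,0,0,0,-1],[0.38,-0.1,0,0,0,0,-1],[0.38,-0.1,0,0,0,0,-1],[0.38,-0.1,0,0,0,0,-1]],
  ],
)

```text
clock: 7.95
position: [544.9, -194.5, 237.7]
ee_rot: [-0.614, 0.789, 0.0, -0.0]
contact_force: [0.2, 0.8, -4.4]
gripper_width: 11.3
```

```bash
python3 - <<'E'
from cmd import *
applied([1,-.34,0,0,0,0]); applied([.38,-.1,0,0,0,0]); s=stat()
for n,(x,y,w,h) in (('top',(290,165,120,100)),('scene',(250,130,120,100))):
    t=arm.get_image(n); save(t,n+'2',1.4)
    cv2.imwrite('pics/%s2c.png'%n,cv2.resize(t['img'][y:y+h,x:x+w,::-1],None,fx=6,fy=6,interpolation=cv2.INTER_CUBIC))
    if n=='top': np.save('topimg2.npy',t['img'])
E
```

```text
t7.95 pos [ 544.9  -194.54  237.67] cmd [ 545.16 -195.29  237.91] roterr [-0.0008 -0.0002 -0.0007] F [ 0.21  0.85 -4.4 ] M [-0.03 -0.02  0.02] w 11.3
```

View pics/top2c.png

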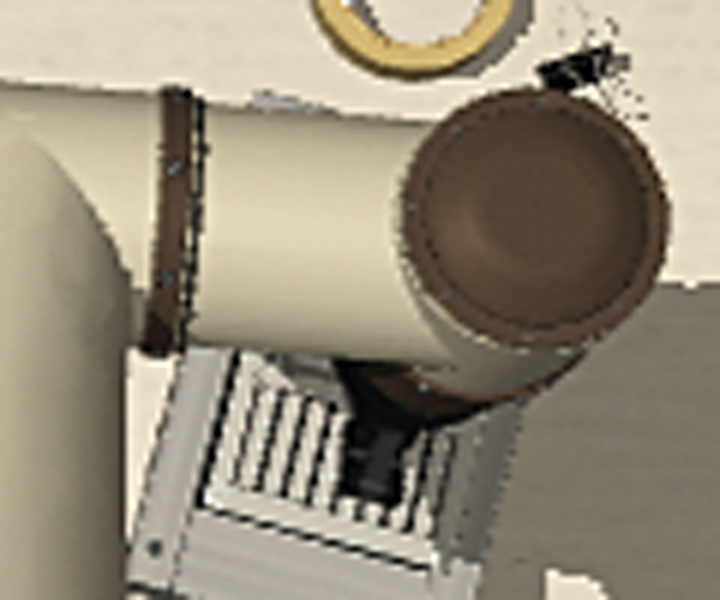

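View pics/scene2.png

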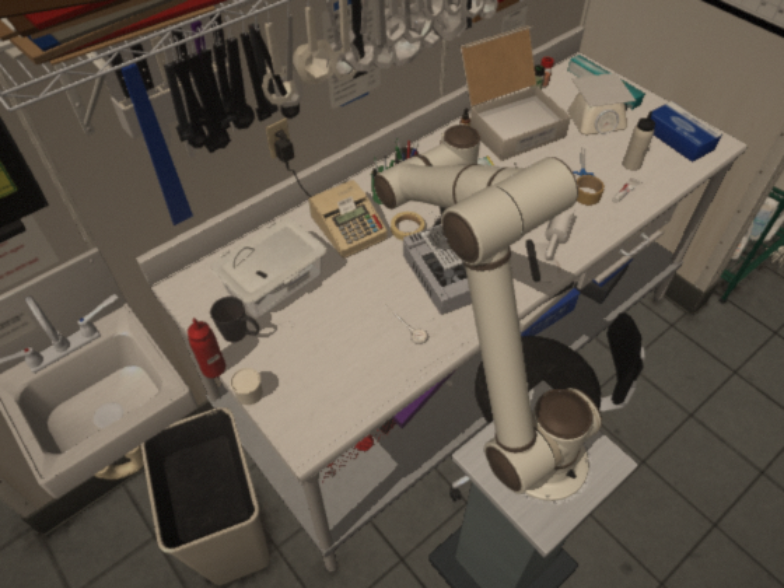

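```bash
python3 - <<'E'
from cmd import *
s=stat()
t=arm.get_image('top')
Rt=R.from_quat(s['ee_rot']); M=np.array([[0,-1,0],[-1,0,0],[0,0,-1.]])
Rf=Rt*R.from_matrix(M)
c=s['position']+Rt.apply([0,0,84]); print(c,Rf.as_euler('ZYX'))
x,y,w,h=320,225,60,45
im=cv2.resize(t['img'][y:y+h,x:x+w,::-1],None,fx=13,fy=13,interpolation=cv2.INTER_CUBIC)
def pt(P,col):
    u=proj(P,t); v=((u-[x,y]+.5)*13-.5).round(1); cv2.circle(im,tuple(int(a) for a in v),4,col,-1); return v
for l in [(-70,55,4),(-70,-55,4),(-30,-55,4),(-30,55,4)]: print(l,pt(c+Rf.apply(l),(0,0,255)))
Re=R.from_euler('z',EY)
for l in [(-105,80,70),(-63,57.5,70),(-63,-57.5,70),(-63,80,70),(-105,-80,70)]: print(l,pt(np.r_[EX,0]+Re.apply(l),(0,255,0)))
cv2.imwrite('pics/t3.png',im)
E
```

```text
t8.05 pos [ 545.11 -194.33  237.91] cmd [ 545.16 -195.29  237.91] roterr [-0.0002 -0.0002 -0.0014] F [-0.17 -0.41 -5.45] M [-0.01  0.05 -0.01] w 11.4
[ 545.09632458 -194.31594109  153.91408647] [-2.47839068e-01  1.81417333e-04  1.51228864e-04]
(-70, 55, 4) [ 62.7 310.3]
(-70, -55, 4) [597.4 453.8]
(-30, -55, 4) [643.  260.9]
(-30, 55, 4) [111.3 119.2]
(-105, 80, 70) [-120.8  481.2]
(-63, 57.5, 70) [ 29.5 320. ]
(-63, -57.5, 70) [549.3 460.7]
(-63, 80, 70) [-71.6 292.6]
(-105, -80, 70) [606.3 679.4]
```

View pics/t3.png

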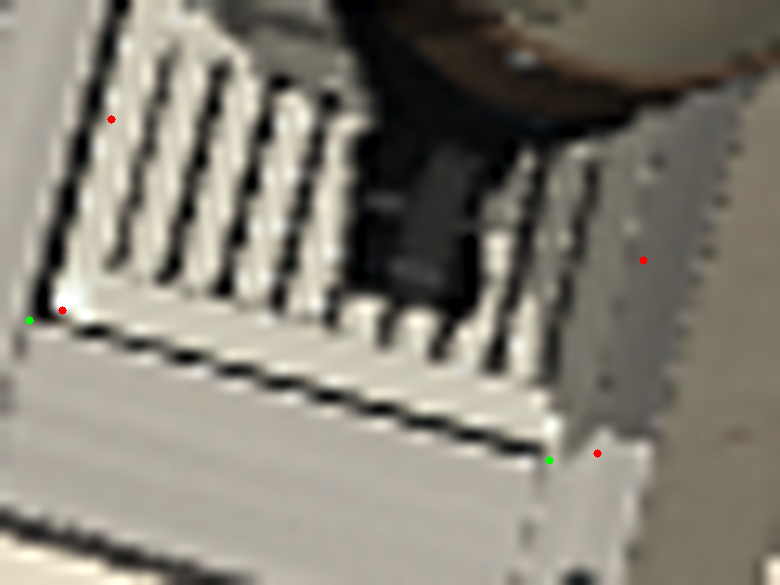

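```bash
python3 - <<'E'
from cmd import *
im=np.load('topimg2.npy')[218:268,350:390,::-1]
im=np.clip((im.astype(float)-60)*2.2,0,255).astype(np.uint8)
im=cv2.resize(im,None,fx=12,fy=12,interpolation=cv2.INTER_NEAREST)
for g in range(0,40,5): cv2.putText(im,str(350+g),(g*12,10),0,.35,(0,0,255))
for g in range(0,50,5): cv2.putText(im,str(218+g),(0,g*12+10),0,.35,(0,0,255))
cv2.imwrite('pics/t4.png',im)
E
```

```text
(no output)
```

View pics/t4.png

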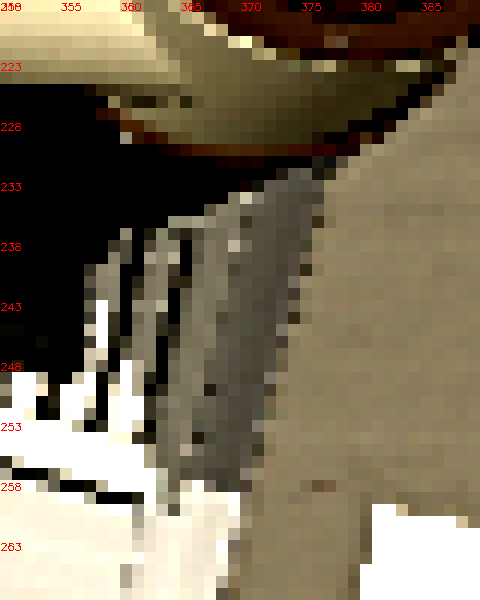

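```bash
cat > ext.py <<'E'
from cmd import *
EXC=np.array([544.35,-196.1]);OFF=1.6
Re=R.from_euler('z',EY)
M=R.from_matrix(np.array([[0,-1,0],[-1,0,0],[0,0,-1.]]))
def tgt(fbx,fbz,th,y=0.,yaw=0.):
    """front-bottom edge at ext (fbx,fbz), tilt th, filter centre lateral y"""
    Rl=R.from_euler('z',yaw)*R.from_euler('y',-th)
    c=np.array([fbx,y,fbz])+R.from_euler('y',-th).apply([70,0,4])
    Rf=Re*Rl; cw=np.r_[EXC,0]+Re.apply(c); cn=cw-Rf.apply([0,OFF,0]); Rt=Rf*M
    return cn+Rf.apply([0,0,84]),Rt
def cur(meas=True):
    if meas: s=arm.read_state();p,Rt=s['position'],R.from_quat(s['ee_rot'])
    else: p,Rt=load()
    Rf=Rt*M; c=p-Rf.apply([0,0,84])+Rf.apply([0,OFF,0])
    L=Re.inv(); ce=L.apply(c-np.r_[EXC,0]); Rl=L*Rf; fb=ce+Rl.apply([-70,0,-4]); bb=ce+Rl.apply([70,0,-4])
    e=Rl.as_euler('ZYX')
    print('meas' if meas else 'cmd ','c',ce.round(2),'fb',fb.round(2),'bb',bb.round(2),'tilt %.4f yaw %.4f roll %.4f'%(-e[1],e[0],e[2]))
def rep():
    s=stat(); f=Re.inv().apply(s['contact_force']); print('Fext',f.round(2),'Mext',Re.inv().apply(s['wrist_torque']).round(2)); cur(); cur(False)
E
python3 - <<'E'
from ext import *
rep(); print(want(*tgt(-57,90,.175)));print(want(*tgt(-57,80,.175)))
E
```

```text
t8.10 pos [ 545.16 -194.36  238.01] cmd [ 545.16 -195.29  237.91] roterr [ 0.     -0.0001 -0.0015] F [-0.69  0.32 -4.31] M [ 0.   -0.02 -0.01] w 10.9
Fext [-0.74  0.14 -4.31] Mext [ 0.01 -0.02 -0.01]
meas c [  0.36   3.49 154.01] fb [-69.64   3.33 150.01] bb [ 70.36   3.65 150.01] tilt 0.0000 yaw 0.0023 roll 0.0001
cmd  c [  0.59   2.59 153.91] fb [-69.41   2.53 149.91] bb [ 70.59   2.64 149.91] tilt -0.0000 yaw 0.0008 roll 0.0000
[0.026 0.04  0.491 0.35  0.    0.002]
[0.026 0.04  0.591 0.35  0.    0.002]
```

>>> apply_moves(
  increments=[
    [[0.03,0.01,0.1,0.15,0,0,-1],[0.035,0.02,0.3,0.3,0,0,-1],[0.035,0.04,0.49,0.35,0,0,-1],[0.035,0.04,0.49,0.35,0,0,-1],[0.035,0.04,0.49,0.35,0,0,-1],[0.035,0.04,0.49,0.35,0,0,-1],[0.035,0.04,0.49,0.35,0,0,-1]],
  ],
)

```text
clock: 8.8
position: [541.5, -197.6, 190.2]
ee_rot: [-0.612, 0.786, -0.07, 0.055]
contact_force: [0.1, -0.2, -5.5]
gripper_width: 11.0
```

```bash
python3 - <<'E'
from ext import *
applied([.035,.04,.49,.35,0,0]);rep(); print(want(*tgt(-57,70,.175)))
t=arm.get_image('top'); cv2.imwrite('pics/t5.png',cv2.resize(t['img'][220:280,310:390,::-1],None,fx=9,fy=9,interpolation=cv2.INTER_CUBIC))
t=arm.get_image('scene'); cv2.imwrite('pics/s5.png',cv2.resize(t['img'][150:230,270:370,::-1],None,fx=7,fy=7,interpolation=cv2.INTER_CUBIC))
E
```

```text
t8.80 pos [ 541.53 -197.64  190.23] cmd [ 540.43 -197.7   188.91] roterr [ 0.0025 -0.0004 -0.0005] F [ 0.11 -0.16 -5.52] M [0.17 0.58 0.02] w 11.0
Fext [ 0.14 -0.13 -5.52] Mext [0.02 0.6  0.02]
meas c [ 12.48  -0.54 107.55] fb [-55.71  -0.63  91.25] bb [ 82.09  -0.45 115.97] tilt 0.1775 yaw 0.0014 roll 0.0003
cmd  c [ 11.22  -0.91 106.19] fb [-57.02  -0.96  90.07] bb [ 80.84  -0.85 114.44] tilt 0.1750 yaw 0.0008 roll 0.0000
[-0.009  0.035  0.198  0.     0.     0.002]
```

View pics/t5.png

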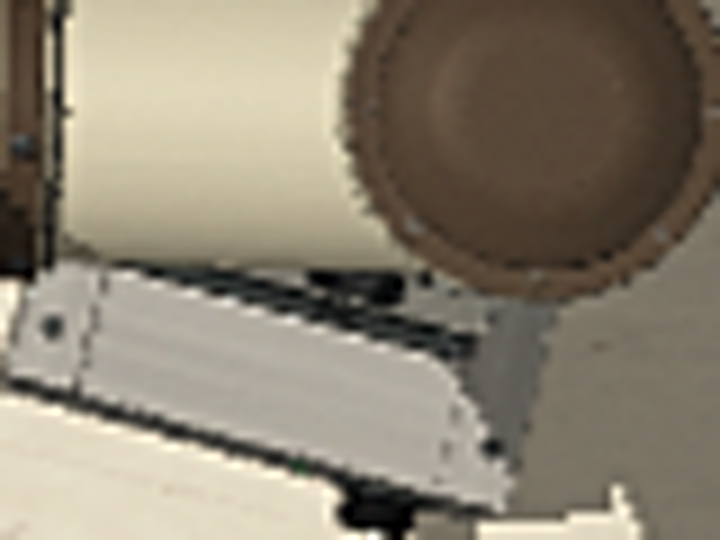

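View pics/s5.png

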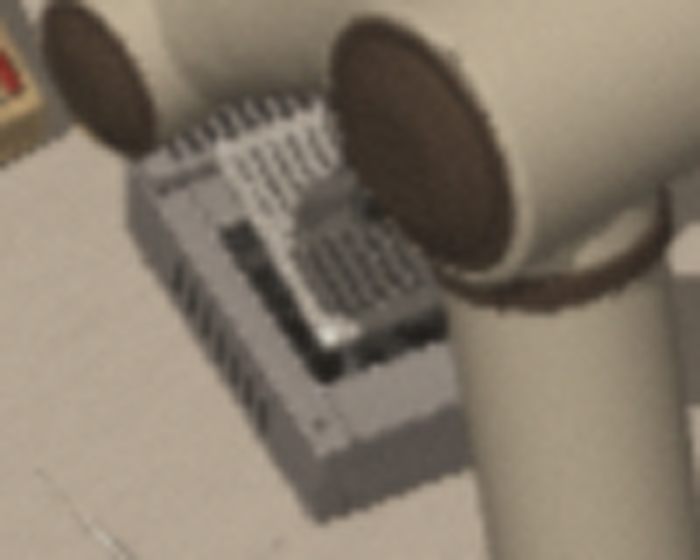

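>>> apply_moves(
  increments=[
    [[0,0.017,0.1,0,0,0,-1],[0,0.035,0.18,0,0,0,-1],[0,0.035,0.2,0,0,0,-1],[0,0.035,0.2,0,0,0,-1]],
  ],
)

```text
clock: 9.3
position: [540.0, -197.6, 167.6]
ee_rot: [-0.612, 0.786, -0.068, 0.053]
contact_force: [-0.9, -0.6, -4.3]
gripper_width: 11.2
```

```bash
python3 - <<'E'
from ext import *
applied([0,.035,.2,0,0,0]);rep(); print(want(*tgt(-57,62,.175)))
E
```

```text
t9.30 pos [ 539.99 -197.64  167.56] cmd [ 540.46 -197.7   168.61] roterr [-0.0021  0.0004 -0.0003] F [-0.88 -0.59 -4.31] M [0.09 0.59 0.02] w 11.2
Fext [-0.7  -0.79 -4.31] Mext [-0.06  0.59  0.02]
meas c [10.6  -1.   84.81] fb [-57.66  -1.07  68.82] bb [80.25 -0.92 92.91] tilt 0.1729 yaw 0.0011 roll -0.0004
cmd  c [11.25 -0.9  85.89] fb [-56.98  -0.96  69.76] bb [80.88 -0.85 94.14] tilt 0.1750 yaw 0.0008 roll 0.0000
[-0.009  0.014  0.076  0.     0.     0.002]
```

>>> apply_moves(
  increments=[
    [[-0.01,0.004,0.02,0,0,0,-1],[-0.01,0.008,0.04,0,0,0,-1],[-0.01,0.01,0.06,0,0,0,-1],[-0.01,0.014,0.076,0,0,0,-1],[-0.01,0.014,0.076,0,0,0,-1]],
  ],
)

```text
clock: 9.8
position: [540.4, -196.6, 160.6]
ee_rot: [-0.611, 0.786, -0.069, 0.053]
contact_force: [0.1, 0.1, -4.3]
gripper_width: 11.4
```

```bash
python3 - <<'E'
from ext import *
applied([-.01,.014,.076,0,0,0]);rep(); print(want(*tgt(-57,57,.175)))
E
```

```text
t9.80 pos [ 540.38 -196.64  160.61] cmd [ 540.65 -196.72  160.88] roterr [-0.0006  0.     -0.0002] F [ 0.12  0.12 -4.28] M [ 0.14  0.61 -0.01] w 11.4
Fext [ 0.08  0.15 -4.28] Mext [-0.02  0.63 -0.01]
meas c [10.86  0.1  77.89] fb [-5.738e+01  3.000e-02  6.180e+01] bb [80.49  0.17 86.1 ] tilt 0.1744 yaw 0.0010 roll -0.0001
cmd  c [11.19  0.09 78.16] fb [-5.704e+01  4.000e-02  6.204e+01] bb [80.82  0.15 86.41] tilt 0.1750 yaw 0.0008 roll 0.0000
[0.001 0.008 0.05  0.    0.    0.002]
```

>>> apply_moves(
  increments=[
    [[0.01,0,0,0,0,0,-1],[0.02,0,0,0,0,0,-1],[0.03,0,0,0,0,0,-1],[0.03,0,0,0,0,0,-1],[0.03,0,0,0,0,0,-1]],
  ],
)

```text
clock: 10.3
position: [540.1, -199.3, 161.1]
ee_rot: [-0.611, 0.787, -0.069, 0.054]
contact_force: [0.4, 2.9, -4.1]
gripper_width: 11.0
```

```bash
python3 - <<'E'
from ext import *
applied([.03,0,0,0,0,0]);rep()
E
```

```text
t10.30 pos [ 540.12 -199.3   161.06] cmd [ 539.91 -199.63  160.88] roterr [ 0.0008 -0.0006  0.0002] F [ 0.38  2.89 -4.14] M [ 1.17  0.34 -0.06] w 11.0
Fext [-0.35  2.89 -4.14] Mext [ 1.05  0.62 -0.06]
meas c [11.39 -2.49 78.36] fb [-56.84  -2.53  62.18] bb [81.01 -2.45 86.66] tilt 0.1758 yaw 0.0006 roll 0.0006
cmd  c [11.2  -2.91 78.16] fb [-57.04  -2.96  62.04] bb [80.82 -2.85 86.41] tilt 0.1750 yaw 0.0008 roll 0.0000
```

>>> apply_moves(
  increments=[
    [[-0.02,0,0,0,0,0,-1],[-0.04,0,0,0,0,0,-1],[-0.05,0,0,0,0,0,-1],[-0.06,0,0,0,0,0,-1],[-0.06,0,0,0,0,0,-1],[-0.06,0,0,0,0,0,-1]],
  ],
)

```text
clock: 10.9
position: [541.1, -194.0, 160.9]
ee_rot: [-0.611, 0.786, -0.069, 0.053]
contact_force: [-0.1, -2.8, -4.7]
gripper_width: 11.5
```

```bash
python3 - <<'E'
from ext import *
applied([-.06,0,0,0,0,0]);rep()
E
```

```text
t10.90 pos [ 541.14 -194.02  160.86] cmd [ 541.39 -193.81  160.88] roterr [-0.0003  0.0003 -0.0002] F [-0.07 -2.8  -4.67] M [-0.5   0.74 -0.06] w 11.5
Fext [ 0.62 -2.73 -4.67] Mext [-0.67  0.59 -0.06]
meas c [10.97  2.8  78.13] fb [-57.27   2.73  62.03] bb [80.6   2.87 86.36] tilt 0.1747 yaw 0.0010 roll -0.0004
cmd  c [11.19  3.09 78.16] fb [-57.04   3.04  62.04] bb [80.82  3.15 86.41] tilt 0.1750 yaw 0.0008 roll 0.0000
```

>>> apply_moves(
  increments=[
    [[0.015,0,0,0,0,0,-1],[0.03,0.002,0.01,0,0,0,-1],[0.03,0.005,0.03,0,0,0,-1],[0.03,0.008,0.045,0,0,0,-1],[0.03,0.01,0.06,0,0,0,-1],[0.03,0.01,0.06,0,0,0,-1],[0.03,0.01,0.06,0,0,0,-1]],
  ],
)

```text
clock: 11.6
position: [540.7, -196.6, 154.7]
ee_rot: [-0.612, 0.786, -0.069, 0.054]
contact_force: [0.0, 0.4, -4.4]
gripper_width: 11.3
```

```bash
python3 - <<'E'
from ext import *
applied([.03,.01,.06,0,0,0]);rep()
E
```

```text
t11.60 pos [ 540.67 -196.62  154.73] cmd [ 540.71 -196.74  154.8 ] roterr [-0.0001 -0.     -0.0003] F [ 0.02  0.4  -4.43] M [ 0.12  0.58 -0.03] w 11.3
Fext [-0.08  0.39 -4.43] Mext [-0.03  0.59 -0.03]
meas c [11.18  0.2  72.01] fb [-57.06   0.12  55.89] bb [80.8   0.28 80.25] tilt 0.1749 yaw 0.0011 roll -0.0000
cmd  c [11.25  0.1  72.08] fb [-5.698e+01  4.000e-02  5.595e+01] bb [80.88  0.15 80.33] tilt 0.1750 yaw 0.0008 roll 0.0000
```

Now feel for the ledge, 1 mm steps.

>>> apply_moves(
  increments=[
    [[0,0.002,0.01,0,0,0,-1],[0,0.003,0.015,0,0,0,-1],[0,0.004,0.02,0,0,0,-1],[0,0.004,0.02,0,0,0,-1],[0,0.004,0.02,0,0,0,-1]],
  ],
)

```text
clock: 12.1
position: [540.7, -196.7, 153.0]
ee_rot: [-0.612, 0.786, -0.069, 0.054]
contact_force: [-0.1, -0.9, -2.7]
gripper_width: 10.9
```

```bash
python3 - <<'E'
from ext import *
applied([0,.004,.02,0,0,0]);rep()
E
```

```text
t12.10 pos [ 540.68 -196.7   153.03] cmd [ 540.67 -196.72  152.76] roterr [ 0.0003  0.     -0.0003] F [-0.13 -0.95 -2.68] M [0.25 0.77 0.02] w 10.9
Fext [ 0.11 -0.95 -2.68] Mext [0.05 0.81 0.02]
meas c [11.25  0.12 70.32] fb [-5.698e+01  5.000e-02  5.417e+01] bb [80.87  0.2  78.59] tilt 0.1753 yaw 0.0011 roll -0.0001
cmd  c [11.21  0.09 70.04] fb [-5.703e+01  4.000e-02  5.392e+01] bb [80.84  0.15 78.29] tilt 0.1750 yaw 0.0008 roll 0.0000
```

```bash
python3 - <<'E'
from ext import *
for x in(-57,-64,-67,-70,-74,-78): print(x,want(*tgt(x,55,.175)))
E
```

```text
-57 [ 0.001 -0.002 -0.011  0.     0.     0.002]
-64 [ 0.001  0.067 -0.023  0.     0.     0.002]
-67 [ 0.001  0.096 -0.028  0.     0.     0.002]
-70 [ 0.001  0.126 -0.033  0.     0.     0.002]
-74 [ 0.001  0.165 -0.04   0.     0.     0.002]
-78 [ 0.001  0.205 -0.047  0.     0.     0.002]
```

>>> apply_moves(
  increments=[
    [[0,-0.002,-0.011,0,0,0,-1],[0,0.02,-0.015,0,0,0,-1],[0,0.045,-0.019,0,0,0,-1],[0,0.067,-0.023,0,0,0,-1],[0,0.08,-0.025,0,0,0,-1],[0,0.085,-0.026,0,0,0,-1],[0,0.085,-0.026,0,0,0,-1],[0,0.085,-0.026,0,0,0,-1]],
  ],
)

```text
clock: 12.9
position: [532.9, -194.6, 154.3]
ee_rot: [-0.611, 0.786, -0.07, 0.054]
contact_force: [3.4, -2.7, -5.6]
gripper_width: 11.4
```

```bash
python3 - <<'E'
from ext import *
applied([0,.085,-.026,0,0,0]);rep()
for x in(-67,-68,-70,-74,-78): print(x,want(*tgt(x,55,.175)))
E
```

```text
t12.90 pos [ 532.86 -194.58  154.31] cmd [ 532.12 -194.55  153.84] roterr [ 0.0021 -0.0003 -0.0004] F [ 3.45 -2.69 -5.62] M [-0.41 -0.57 -0.15] w 11.4
Fext [ 4.01 -1.76 -5.62] Mext [-0.25 -0.65 -0.15]
meas c [ 3.29  0.27 71.62] fb [-64.91   0.19  55.35] bb [72.9   0.35 80.01] tilt 0.1771 yaw 0.0012 roll 0.0002
cmd  c [ 2.39  0.09 71.12] fb [-6.585e+01  3.000e-02  5.500e+01] bb [72.01  0.14 79.37] tilt 0.1750 yaw 0.0008 roll 0.0000
-67 [ 0.001  0.011 -0.002  0.     0.     0.002]
-68 [ 0.001  0.021 -0.004  0.     0.     0.002]
-70 [ 0.001  0.041 -0.007  0.     0.     0.002]
-74 [ 0.001  0.08  -0.014  0.     0.     0.002]
-78 [ 0.001  0.12  -0.021  0.     0.     0.002]
```

>>> apply_moves(
  increments=[
    [[0,0.01,-0.002,0,0,0,-1],[0,0.02,-0.004,0,0,0,-1],[0,0.03,-0.005,0,0,0,-1],[0,0.04,-0.007,0,0,0,-1],[0,0.04,-0.007,0,0,0,-1],[0,0.04,-0.007,0,0,0,-1]],
  ],
)

```text
clock: 13.5
position: [529.5, -193.7, 154.6]
ee_rot: [-0.612, 0.786, -0.07, 0.055]
contact_force: [6.3, -3.3, -5.4]
gripper_width: 11.0
```

```bash
python3 - <<'E'
from ext import *
applied([0,.04,-.007,0,0,0]);rep()
for x in(-72,-74,-76,-78): print(x,want(*tgt(x,55,.175)))
E
```

```text
t13.50 pos [ 529.53 -193.71  154.59] cmd [ 528.18 -193.55  153.83] roterr [ 0.0041 -0.0005 -0.0005] F [ 6.3  -3.31 -5.41] M [-0.83 -1.19 -0.19] w 11.0
Fext [ 6.93 -1.65 -5.41] Mext [-0.51 -1.36 -0.19]
meas c [1.000e-02 3.100e-01 7.194e+01] fb [-68.16   0.22  55.53] bb [69.6   0.4  80.47] tilt 0.1791 yaw 0.0013 roll 0.0004
cmd  c [-1.67  0.08 71.12] fb [-6.991e+01  3.000e-02  5.499e+01] bb [67.95  0.14 79.36] tilt 0.1750 yaw 0.0008 roll 0.0000
-72 [ 0.001  0.021 -0.004  0.     0.     0.002]
-74 [ 0.001  0.04  -0.007  0.     0.     0.002]
-76 [ 0.001  0.06  -0.011  0.     0.     0.002]
-78 [ 0.001  0.08  -0.014  0.     0.     0.002]
```

```bash
python3 - <<'E'
from ext import *
for x in(-70,-73,-76): print(x,want(*tgt(x,54.7,.135)))
E
```

```text
-70 [ 0.001 -0.033  0.031 -0.08   0.     0.002]
-73 [ 0.001 -0.004  0.026 -0.08   0.     0.002]
-76 [ 0.001  0.026  0.021 -0.08   0.     0.002]
```

>>> apply_moves(
  increments=[
    [[0,-0.016,0.015,-0.04,0,0,-1],[0,-0.033,0.031,-0.08,0,0,-1],[0,-0.018,0.028,-0.08,0,0,-1],[0,-0.004,0.026,-0.08,0,0,-1],[0,-0.004,0.026,-0.08,0,0,-1],[0,-0.004,0.026,-0.08,0,0,-1]],
  ],
)

```text
clock: 14.1
position: [531.2, -194.1, 152.5]
ee_rot: [-0.613, 0.787, -0.056, 0.044]
contact_force: [6.2, -4.0, -5.4]
gripper_width: 11.3
```

```bash
python3 - <<'E'
from ext import *
applied([0,-.004,.026,-.08,0,0]);rep()
for x in(-75,-77): print(x,want(*tgt(x,54.7,.135)))
E
```

```text
t14.10 pos [ 531.22 -194.11  152.5 ] cmd [ 529.   -193.76  151.34] roterr [ 0.0065 -0.0006 -0.0008] F [ 6.18 -3.97 -5.38] M [-1.06 -1.7  -0.21] w 11.3
Fext [ 6.97 -2.32 -5.38] Mext [-0.61 -1.91 -0.21]
meas c [-1.37  0.34 69.34] fb [-70.1    0.23  55.51] bb [68.5   0.46 75.25] tilt 0.1415 yaw 0.0016 roll 0.0005
cmd  c [-4.15  0.08 68.11] fb [-7.297e+01  3.000e-02  5.472e+01] bb [65.75  0.14 73.56] tilt 0.1350 yaw 0.0008 roll 0.0000
-75 [ 0.001  0.02  -0.003  0.     0.     0.002]
-77 [ 0.001  0.04  -0.005  0.     0.     0.002]
```

>>> apply_moves(
  increments=[
    [[0,0,0,0,0,0,-1],[0,0,0,0,0,0,-1],[0,0,0,0,0,0,-1]],
  ],
)

```text
clock: 14.4
position: [531.3, -194.1, 152.5]
ee_rot: [-0.613, 0.787, -0.056, 0.044]
contact_force: [6.0, -3.8, -5.9]
gripper_width: 11.0
```

```bash
python3 - <<'E'
from ext import *
rep()
E
```

```text
t14.40 pos [ 531.27 -194.12  152.53] cmd [ 529.   -193.76  151.34] roterr [ 0.0066 -0.0006 -0.0008] F [ 6.03 -3.79 -5.88] M [-1.12 -1.72 -0.27] w 11.0
Fext [ 6.78 -2.18 -5.88] Mext [-0.66 -1.94 -0.27]
meas c [-1.31  0.34 69.37] fb [-70.05   0.23  55.53] bb [68.55  0.46 75.29] tilt 0.1416 yaw 0.0016 roll 0.0005
cmd  c [-4.15  0.08 68.11] fb [-7.297e+01  3.000e-02  5.472e+01] bb [65.75  0.14 73.56] tilt 0.1350 yaw 0.0008 roll 0.0000
```

>>> apply_moves(
  increments=[
    [[0.003,0.01,-0.002,0,0,0,-1],[0.005,0.02,-0.003,0,0,0,-1],[0.005,0.03,-0.004,0,0,0,-1],[0.005,0.04,-0.005,0,0,0,-1],[0.005,0.04,-0.005,0,0,0,-1],[0.005,0.04,-0.005,0,0,0,-1],[0.005,0.04,-0.005,0,0,0,-1]],
  ],
)

```text
clock: 15.1
position: [528.4, -193.6, 152.9]
ee_rot: [-0.613, 0.787, -0.057, 0.045]
contact_force: [8.3, -5.0, -7.2]
gripper_width: 11.2
```

```bash
python3 - <<'E'
from ext import *
applied([.005,.04,-.005,0,0,0]);rep()
for x in(-79,-81): print(x,want(*tgt(x,54.5,.135)))
E
```

```text
t15.10 pos [ 528.44 -193.55  152.87] cmd [ 524.97 -193.25  151.3 ] roterr [ 0.0098 -0.0013 -0.0009] F [ 8.26 -4.97 -7.18] M [-1.11 -2.37 -0.32] w 11.2
Fext [ 9.23 -2.78 -7.18] Mext [-0.49 -2.57 -0.32]
meas c [-3.93  0.25 69.76] fb [-72.62   0.14  55.7 ] bb [65.91  0.37 75.9 ] tilt 0.1448 yaw 0.0017 roll 0.0011
cmd  c [-8.18 -0.42 68.06] fb [-77.    -0.48  54.68] bb [61.72 -0.36 73.52] tilt 0.1350 yaw 0.0008 roll 0.0000
-79 [-0.004  0.02  -0.001  0.     0.     0.002]
-81 [-0.004  0.04  -0.004  0.     0.     0.002]
```

```bash
python3 - <<'E'
from ext import *
for x in(-77,-80.5): print(x,want(*tgt(x,54.0,.125,-.4)))
E
```

```text
-77 [-0.    -0.008  0.014 -0.02   0.     0.002]
-80.5 [-0.     0.027  0.009 -0.02   0.     0.002]
```

>>> apply_moves(
  increments=[
    [[0,-0.008,0.014,-0.02,0,0,-1],[0,0.005,0.012,-0.02,0,0,-1],[0,0.015,0.01,-0.02,0,0,-1],[0,0.027,0.009,-0.02,0,0,-1],[0,0.027,0.009,-0.02,0,0,-1],[0,0.027,0.009,-0.02,0,0,-1],[0,0.027,0.009,-0.02,0,0,-1]],
  ],
)

```text
clock: 15.8
position: [527.1, -193.2, 152.4]
ee_rot: [-0.613, 0.787, -0.054, 0.043]
contact_force: [10.3, -4.3, -6.2]
gripper_width: 11.3
```

```bash
python3 - <<'E'
from ext import *
applied([0,.027,.009,-.02,0,0]);rep()
for x in(-82,-84): print(x,want(*tgt(x,53.7,.12,-.4)))
E
```

```text
t15.80 pos [ 527.13 -193.17  152.37] cmd [ 522.5  -192.62  150.04] roterr [ 0.013  -0.0014 -0.0013] F [10.35 -4.31 -6.18] M [-1.45 -2.73 -0.36] w 11.3
Fext [11.09 -1.62 -6.18] Mext [-0.73 -3.   -0.36]
meas c [-5.86  0.31 69.17] fb [-74.64   0.17  55.58] bb [64.03  0.46 74.83] tilt 0.1380 yaw 0.0021 roll 0.0012
cmd  c [-11.57  -0.42  66.7 ] fb [-80.52  -0.48  54.  ] bb [58.39 -0.37 71.46] tilt 0.1250 yaw 0.0008 roll 0.0000
-82 [-0.     0.011  0.005 -0.01   0.     0.002]
-84 [-0.     0.031  0.002 -0.01   0.     0.002]
```

>>> apply_moves(
  increments=[
    [[0,0.005,0.006,-0.01,0,0,-1],[0,0.015,0.005,-0.01,0,0,-1],[0,0.025,0.004,-0.01,0,0,-1],[0,0.031,0.003,-0.01,0,0,-1],[0,0.031,0.003,-0.01,0,0,-1],[0,0.031,0.003,-0.01,0,0,-1],[0,0.031,0.003,-0.01,0,0,-1]],
  ],
)

```text
clock: 16.5
position: [525.3, -192.7, 152.3]
ee_rot: [-0.613, 0.787, -0.053, 0.042]
contact_force: [12.2, -7.0, -5.5]
gripper_width: 11.1
```

```bash
python3 - <<'E'
from ext import *
applied([0,.031,.003,-.01,0,0]);rep()
for x in(-84,-85): print(x,want(*tgt(x,53.5,.1,-.4)))
E
```

```text
t16.50 pos [ 525.27 -192.66  152.31] cmd [ 519.55 -191.87  149.36] roterr [ 0.016  -0.0016 -0.0017] F [12.18 -7.02 -5.54] M [-1.78 -3.19 -0.4 ] w 11.1
Fext [13.54 -3.79 -5.54] Mext [-0.93 -3.53 -0.4 ]
meas c [-7.96  0.35 69.09] fb [-76.77   0.19  55.64] bb [61.94  0.53 74.62] tilt 0.1360 yaw 0.0025 roll 0.0013
cmd  c [-15.02  -0.43  65.96] fb [-84.04  -0.48  53.61] bb [54.96 -0.37 70.37] tilt 0.1200 yaw 0.0008 roll 0.0000
-84 [-0.    -0.018  0.015 -0.04   0.     0.002]
-85 [-0.    -0.008  0.014 -0.04   0.     0.002]
```

```bash
python3 - <<'E'
from ext import *
for x,z,t in((-84,53.4,.09),(-84,53.2,.06)): print(x,want(*tgt(x,z,t,-.4)))
E
```

```text
-84 [-0.    -0.026  0.024 -0.06   0.     0.002]
-84 [-0.    -0.051  0.048 -0.12   0.     0.002]
```

>>> apply_moves(
  increments=[
    [[0,-0.006,0.006,-0.015,0,0,-1],[0,-0.013,0.012,-0.03,0,0,-1],[0,-0.019,0.018,-0.045,0,0,-1],[0,-0.026,0.024,-0.06,0,0,-1],[0,-0.026,0.024,-0.06,0,0,-1],[0,-0.026,0.024,-0.06,0,0,-1]],
  ],
)

```text
clock: 17.1
position: [528.2, -193.4, 150.4]
ee_rot: [-0.614, 0.788, -0.042, 0.033]
contact_force: [11.0, -6.5, -4.2]
gripper_width: 11.3
```

```bash
python3 - <<'E'
from ext import *
applied([0,-.026,.024,-.06,0,0]);rep()
for x,z,t in((-84,53.2,.06),(-84,53,.03)): print(x,want(*tgt(x,z,t,-.4)))
E
```

```text
t17.10 pos [ 528.25 -193.44  150.38] cmd [ 522.33 -192.57  147.29] roterr [ 0.0164 -0.0013 -0.0017] F [10.96 -6.47 -4.18] M [-1.6  -3.19 -0.38] w 11.3
Fext [12.22 -3.56 -4.18] Mext [-0.77 -3.49 -0.38]
meas c [-7.34  0.32 66.85] fb [-76.52   0.15  55.44] bb [62.68  0.5  70.31] tilt 0.1064 yaw 0.0025 roll 0.0012
cmd  c [-14.66  -0.43  63.63] fb [-84.01  -0.48  53.35] bb [55.42 -0.37 65.94] tilt 0.0900 yaw 0.0008 roll 0.0000
-84 [-0.    -0.026  0.023 -0.06   0.     0.002]
-84 [-0.    -0.051  0.047 -0.12   0.     0.002]
```

>>> apply_moves(
  increments=[
    [[0,-0.001,0.006,-0.015,0,0,-1],[0,-0.007,0.012,-0.03,0,0,-1],[0,-0.013,0.018,-0.045,0,0,-1],[0,-0.018,0.023,-0.06,0,0,-1],[0,-0.018,0.023,-0.06,0,0,-1],[0,-0.018,0.023,-0.06,0,0,-1]],
  ],
)

```text
clock: 17.7
position: [530.5, -194.0, 148.5]
ee_rot: [-0.614, 0.788, -0.03, 0.024]
contact_force: [11.3, -6.1, -3.4]
gripper_width: 11.1
```

```bash
python3 - <<'E'
from ext import *
applied([0,-.018,.023,-.06,0,0]);rep()
for x,z,t in((-85,53.,.03),(-85,52.8,.01)): print(x,want(*tgt(x,z,t,-.4)))
E
```

```text
t17.70 pos [ 530.5  -194.05  148.47] cmd [ 524.27 -193.07  145.16] roterr [ 0.0174 -0.0012 -0.0018] F [11.3  -6.12 -3.36] M [-1.68 -3.28 -0.42] w 11.1
Fext [12.46 -3.14 -3.36] Mext [-0.82 -3.59 -0.42]
meas c [-7.44  0.27 64.72] fb [-76.92   0.09  55.32] bb [62.66  0.45 66.14] tilt 0.0774 yaw 0.0026 roll 0.0010
cmd  c [-15.17  -0.43  61.31] fb [-84.81  -0.48  53.12] bb [54.94 -0.37 61.51] tilt 0.0600 yaw 0.0008 roll 0.0000
-85 [-0.    -0.024  0.022 -0.06   0.     0.002]
-85 [-0.    -0.041  0.039 -0.1    0.     0.002]
```

>>> apply_moves(
  increments=[
    [[0,-0.006,0.006,-0.015,0,0,-1],[0,-0.012,0.012,-0.03,0,0,-1],[0,-0.018,0.018,-0.045,0,0,-1],[0,-0.024,0.022,-0.06,0,0,-1],[0,-0.024,0.022,-0.06,0,0,-1],[0,-0.024,0.022,-0.06,0,0,-1]],
  ],
)

```text
clock: 18.3
position: [533.1, -194.7, 146.5]
ee_rot: [-0.614, 0.789, -0.019, 0.015]
contact_force: [12.5, -5.2, -2.2]
gripper_width: 11.3
```

```bash
python3 - <<'E'
from ext import *
applied([0,-.024,.022,-.06,0,0]);rep()
for x,z,t in((-85,52.8,.01),(-85,52.5,-.01)): print(x,want(*tgt(x,z,t,-.4)))
E
```

```text
t18.30 pos [ 533.06 -194.72  146.47] cmd [ 526.72 -193.69  143.11] roterr [ 0.0177 -0.001  -0.0017] F [12.48 -5.18 -2.18] M [-1.55 -3.28 -0.4 ] w 11.3
Fext [13.37 -1.94 -2.18] Mext [-0.69 -3.56 -0.4 ]
meas c [-7.27  0.23 62.57] fb [-7.700e+01  6.000e-02  5.523e+01] bb [62.84  0.41 61.91] tilt 0.0477 yaw 0.0025 roll 0.0009
cmd  c [-15.16  -0.43  59.14] fb [-85.01  -0.48  53.05] bb [54.93 -0.37 57.25] tilt 0.0300 yaw 0.0008 roll 0.0000
-85 [-0.    -0.017  0.017 -0.04   0.     0.002]
-85 [-0.    -0.035  0.034 -0.08   0.     0.002]
```

>>> apply_moves(
  increments=[
    [[0,-0.009,0.009,-0.02,0,0,-1],[0,-0.017,0.017,-0.04,0,0,-1],[0,-0.026,0.026,-0.06,0,0,-1],[0,-0.035,0.034,-0.08,0,0,-1],[0,-0.035,0.034,-0.08,0,0,-1],[0,-0.035,0.034,-0.08,0,0,-1]],
  ],
)

```text
clock: 18.9
position: [536.6, -195.6, 143.1]
ee_rot: [-0.614, 0.789, -0.003, 0.003]
contact_force: [11.4, -4.8, -2.7]
gripper_width: 11.2
```

```bash
python3 - <<'E'
from ext import *
applied([0,-.035,.034,-.08,0,0]);rep()
for x,z,t in((-85,52.3,-.017),(-85,51.8,-.017)): print(x,want(*tgt(x,z,t,-.4)))
E
```

```text
t18.90 pos [ 536.58 -195.61  143.13] cmd [ 530.21 -194.58  139.81] roterr [ 0.0179 -0.0009 -0.0014] F [11.41 -4.76 -2.73] M [-1.32 -3.34 -0.38] w 11.2
Fext [12.23 -1.79 -2.73] Mext [-0.45 -3.57 -0.38]
meas c [-6.99  0.23 59.13] fb [-76.95   0.08  54.58] bb [63.04  0.38 55.69] tilt 0.0079 yaw 0.0022 roll 0.0009
cmd  c [-14.92  -0.43  55.82] fb [-84.96  -0.48  52.52] bb [55.04 -0.37 51.12] tilt -0.0100 yaw 0.0008 roll 0.0000
-85 [-0.    -0.006  0.007 -0.014 -0.     0.002]
-85 [-0.    -0.006  0.012 -0.014 -0.     0.002]
```

>>> apply_moves(
  increments=[
    [[0,-0.003,0.006,-0.007,0,0,-1],[0,-0.006,0.012,-0.014,0,0,-1],[0,-0.006,0.016,-0.014,0,0,-1],[0,-0.006,0.016,-0.014,0,0,-1],[0,-0.006,0.016,-0.014,0,0,-1]],
  ],
)

```text
clock: 19.4
position: [537.3, -195.8, 142.4]
ee_rot: [-0.614, 0.789, -0.0, 0.001]
contact_force: [10.8, -3.9, 2.2]
gripper_width: 11.2
```

```bash
python3 - <<'E'
from ext import *
applied([0,-.006,.016,-.014,0,0]);rep()
E
```

```text
t19.40 pos [ 537.27 -195.78  142.43] cmd [ 530.77 -194.72  138.21] roterr [ 0.0184 -0.0006 -0.0017] F [10.84 -3.93  2.17] M [-1.09 -2.94 -0.39] w 11.2
Fext [11.47 -1.13  2.17] Mext [-0.33 -3.12 -0.39]
meas c [-6.82  0.22 58.43] fb [-7.681e+01  4.000e-02  5.433e+01] bb [63.19  0.39 54.53] tilt 0.0014 yaw 0.0025 roll 0.0006
cmd  c [-14.92  -0.43  54.22] fb [-84.98  -0.48  51.41] bb [55.   -0.37 49.03] tilt -0.0170 yaw 0.0008 roll 0.0000
```

```bash
python3 - <<'E'
from ext import *
def tc(x,z,t): return tgt(x-70*np.cos(t)+4*np.sin(t), z-70*np.sin(t)-4*np.cos(t), t,-.4)
for a in((-11.5,54.7,-.0145),(-8.3,55.1,-.012),(-5.5,55.5,-.010),(-2.9,55.9,-.0085),(1.5,57.4,0)): print(a,want(*tc(*a)))
E
```

```text
(-11.5, 54.7, -0.0145) [-0.    -0.032 -0.005  0.005 -0.     0.002]
(-8.3, 55.1, -0.012) [-0.    -0.062 -0.01   0.01  -0.     0.002]
(-5.5, 55.5, -0.01) [-0.    -0.088 -0.014  0.014 -0.     0.002]
(-2.9, 55.9, -0.0085) [-0.    -0.113 -0.019  0.017 -0.     0.002]
(1.5, 57.4, 0) [-0.    -0.149 -0.034  0.034 -0.     0.002]
```

>>> apply_moves(
  increments=[
    [[0,-0.011,-0.002,0.002,0,0,-1],[0,-0.021,-0.003,0.004,0,0,-1],[0,-0.032,-0.005,0.005,0,0,-1],[0,-0.042,-0.007,0.007,0,0,-1],[0,-0.052,-0.009,0.008,0,0,-1],[0,-0.062,-0.01,0.01,0,0,-1],[0,-0.062,-0.01,0.01,0,0,-1],[0,-0.062,-0.01,0.01,0,0,-1]],
  ],
)

```text
clock: 20.2
position: [541.3, -196.8, 142.4]
ee_rot: [-0.614, 0.789, -0.0, 0.001]
contact_force: [7.2, -1.3, 1.8]
gripper_width: 11.4
```

```bash
cat >> ext.py <<'E'
def tc(x,z,t,y=-.4,yaw=0): return tgt(x-70*np.cos(t)+4*np.sin(t), z-70*np.sin(t)-4*np.cos(t), t,y,yaw)
E
python3 - <<'E'
from ext import *
applied([0,-.062,-.01,.01,0,0]);rep()
for a in((-5.5,55.5,-.010),(-2.9,55.9,-.0085),(1.5,57.4,0)): print(a,want(*tc(*a)))
E
```

```text
t20.20 pos [ 541.28 -196.82  142.43] cmd [ 536.8  -196.26  139.1 ] roterr [ 0.013  -0.0006 -0.001 ] F [ 7.15 -1.31  1.83] M [-0.63 -2.17 -0.45] w 11.4
Fext [7.25 0.5  1.83] Mext [-0.07 -2.25 -0.45]
meas c [-2.71  0.19 58.43] fb [-7.271e+01  7.000e-02  5.436e+01] bb [67.29  0.32 54.5 ] tilt 0.0010 yaw 0.0018 roll 0.0006
cmd  c [-8.29 -0.42 55.11] fb [-78.33  -0.48  51.95] bb [61.66 -0.36 50.27] tilt -0.0120 yaw 0.0008 roll 0.0000
(-5.5, 55.5, -0.01) [-0.    -0.026 -0.004  0.004 -0.     0.002]
(-2.9, 55.9, -0.0085) [-0.    -0.051 -0.009  0.007 -0.     0.002]
(1.5, 57.4, 0) [-0.    -0.088 -0.024  0.024 -0.     0.002]
```

Behaving exactly as modelled; back edge is sliding under the back lip. Continue.

>>> apply_moves(
  increments=[
    [[0,-0.009,-0.001,0.001,0,0,-1],[0,-0.018,-0.003,0.003,0,0,-1],[0,-0.026,-0.004,0.004,0,0,-1],[0,-0.035,-0.006,0.005,0,0,-1],[0,-0.043,-0.007,0.006,0,0,-1],[0,-0.051,-0.009,0.007,0,0,-1],[0,-0.051,-0.009,0.007,0,0,-1],[0,-0.051,-0.009,0.007,0,0,-1]],
  ],
)

```text
clock: 21.0
position: [544.2, -197.6, 142.4]
ee_rot: [-0.614, 0.789, 0.001, -0.0]
contact_force: [5.6, 0.5, 5.9]
gripper_width: 11.2
```

```bash
python3 - <<'E'
from ext import *
applied([0,-.051,-.009,.007,0,0]);rep()
for a in((-1,56.5,-.005),(0.5,57.,-.003),(1.5,57.4,0)): print(a,want(*tc(*a)))
E
```

```text
t21.00 pos [ 544.16 -197.59  142.39] cmd [ 541.75 -197.52  139.94] roterr [ 0.0073 -0.0005 -0.0008] F [5.58 0.53 5.94] M [ 0.04 -1.48 -0.3 ] w 11.2
Fext [5.27 1.89 5.94] Mext [ 0.41 -1.42 -0.3 ]
meas c [ 0.08  0.15 58.39] fb [-6.993e+01  4.000e-02  5.447e+01] bb [70.07  0.27 54.3 ] tilt -0.0012 yaw 0.0016 roll 0.0005
cmd  c [-2.88 -0.42 55.94] fb [-72.91  -0.47  52.54] bb [67.08 -0.36 51.35] tilt -0.0085 yaw 0.0008 roll 0.0000
(-1, 56.5, -0.005) [-0.    -0.016 -0.006  0.007 -0.     0.002]
(0.5, 57.0, -0.003) [-0.    -0.029 -0.011  0.011 -0.     0.002]
(1.5, 57.4, 0) [-0.    -0.037 -0.015  0.017 -0.     0.002]
```

>>> apply_moves(
  increments=[
    [[0,-0.008,-0.008,0.006,0,0,-1],[0,-0.016,-0.013,0.01,0,0,-1],[0,-0.023,-0.015,0.013,0,0,-1],[0,-0.03,-0.016,0.016,0,0,-1],[0,-0.037,-0.017,0.017,0,0,-1],[0,-0.037,-0.017,0.017,0,0,-1],[0,-0.037,-0.017,0.017,0,0,-1]],
  ],
)

```text
clock: 21.7
position: [545.0, -198.0, 142.4]
ee_rot: [-0.614, 0.789, 0.0, -0.0]
contact_force: [3.1, 2.5, 8.6]
gripper_width: 11.2
```

```bash
python3 - <<'E'
from ext import *
applied([0,-.037,-.017,.017,0,0]);rep()
for a in((2.5,57.4,0),(3.5,57.4,0)): print(a,want(*tc(*a)))
E
```

```text
t21.70 pos [ 545.03 -197.99  142.4 ] cmd [ 545.35 -198.43  141.61] roterr [-0.0004 -0.0002 -0.0001] F [3.06 2.49 8.6 ] M [ 0.69 -0.73 -0.37] w 11.2
Fext [2.35 3.17 8.6 ] Mext [ 0.85 -0.54 -0.37]
meas c [ 1.09e+00 -5.00e-02  5.84e+01] fb [-68.91  -0.11  54.43] bb [7.109e+01 2.000e-02 5.437e+01] tilt -0.0004 yaw 0.0009 roll 0.0002
cmd  c [ 1.54 -0.41 57.61] fb [-68.46  -0.47  53.61] bb [71.54 -0.36 53.61] tilt -0.0000 yaw 0.0008 roll 0.0000
(2.5, 57.4, 0) [-0.    -0.01   0.002 -0.     0.     0.002]
(3.5, 57.4, 0) [-0.    -0.02   0.002 -0.     0.     0.002]
```

>>> apply_moves(
  increments=[
    [[0,-0.005,-0.006,0,0,0,-1],[0,-0.01,-0.006,0,0,0,-1],[0,-0.015,-0.006,0,0,0,-1],[0,-0.015,-0.006,0,0,0,-1],[0,-0.015,-0.006,0,0,0,-1]],
  ],
)

```text
clock: 22.2
position: [545.8, -198.3, 142.4]
ee_rot: [-0.614, 0.789, 0.001, -0.001]
contact_force: [-0.0, 4.0, 7.5]
gripper_width: 10.8
```

```bash
python3 - <<'E'
from ext import *
applied([0,-.015,-.006,0,0,0]);rep()
E
```

```text
t22.20 pos [ 545.78 -198.27  142.41] cmd [ 546.8  -198.8   142.21] roterr [-0.0025 -0.0001 -0.    ] F [-0.02  4.01  7.52] M [ 1.   -0.35 -0.4 ] w 10.8
Fext [-1.01  3.88  7.52] Mext [ 1.06 -0.09 -0.4 ]
meas c [ 1.71 -0.14 58.41] fb [-68.3   -0.2   54.59] bb [71.7  -0.08 54.23] tilt -0.0025 yaw 0.0008 roll 0.0001
cmd  c [ 3.04 -0.41 58.21] fb [-66.96  -0.47  54.21] bb [73.04 -0.36 54.21] tilt -0.0000 yaw 0.0008 roll 0.0000
```

>>> apply_moves(
  increments=[
    [[-0.003,0,-0.003,0,0,0,-1],[-0.005,0,-0.006,0,0,0,-1],[-0.005,0,-0.006,0,0,0,-1],[-0.005,0,-0.006,0,0,0,-1]],
  ],
)

```text
clock: 22.6
position: [545.8, -198.2, 142.4]
ee_rot: [-0.614, 0.79, 0.001, -0.001]
contact_force: [-1.0, 1.5, 4.3]
gripper_width: 11.0
```

```bash
python3 - <<'E'
from ext import *
applied([-.005,0,-.006,0,0,0]);rep()
E
```

```text
t22.60 pos [ 545.82 -198.22  142.41] cmd [ 546.93 -198.32  142.81] roterr [-0.0028  0.0002  0.0003] F [-0.97  1.46  4.32] M [ 0.42 -0.03 -0.31] w 11.0
Fext [-1.31  1.18  4.32] Mext [ 0.42  0.08 -0.31]
meas c [ 1.72 -0.11 58.41] fb [-68.29  -0.15  54.6 ] bb [ 7.171e+01 -7.000e-02  5.422e+01] tilt -0.0028 yaw 0.0006 roll -0.0002
cmd  c [ 3.04  0.09 58.81] fb [-6.696e+01  3.000e-02  5.481e+01] bb [73.04  0.14 54.81] tilt -0.0000 yaw 0.0008 roll 0.0000
```

>>> apply_moves(
  increments=[
    [[0,-0.01,0,0,0,0,-1],[0,-0.02,0,0,0,0,-1],[0,-0.02,0,0,0,0,-1],[0,-0.02,0,0,0,0,-1]],
  ],
)

```text
clock: 23.0
position: [546.1, -198.3, 142.4]
ee_rot: [-0.614, 0.79, 0.003, -0.002]
contact_force: [-5.6, 3.7, 9.2]
gripper_width: 11.2
```

```bash
python3 - <<'E'
from ext import *
applied([0,-.02,0,0,0,0]);rep()
E
```

```text
t23.00 pos [ 546.08 -198.29  142.42] cmd [ 548.87 -198.81  142.81] roterr [-0.0071  0.0003  0.0005] F [-5.64  3.74  9.19] M [ 1.02  1.09 -0.34] w 11.2
Fext [-6.39  2.23  9.19] Mext [ 0.72  1.31 -0.34]
meas c [ 1.62 -0.12 58.42] fb [-68.41  -0.14  54.92] bb [71.59 -0.1  53.92] tilt -0.0071 yaw 0.0003 roll -0.0003
cmd  c [ 5.04  0.09 58.81] fb [-6.496e+01  3.000e-02  5.481e+01] bb [75.04  0.15 54.81] tilt -0.0000 yaw 0.0008 roll 0.0000
```

>>> apply_moves(
  increments=[
    [[0,0.015,0.002,0,0,0,-1],[0,0.03,0.004,0,0,0,-1],[0,0.03,0.004,0,0,0,-1],[0,0.03,0.004,0,0,0,-1]],
  ],
)

```text
clock: 23.4
position: [545.7, -198.2, 142.4]
ee_rot: [-0.614, 0.789, 0.0, -0.0]
contact_force: [0.0, 0.4, 5.1]
gripper_width: 10.9
```

```bash
python3 - <<'E'
from ext import *
applied([0,.03,.004,0,0,0]);rep()
E
```

```text
t23.40 pos [ 545.72 -198.2   142.43] cmd [ 545.96 -198.07  142.41] roterr [-0.0006  0.0003 -0.    ] F [0.03 0.38 5.07] M [ 0.05 -0.06 -0.35] w 10.9
Fext [-0.07  0.37  5.07] Mext [ 0.06 -0.04 -0.35]
meas c [ 1.8  -0.12 58.43] fb [-68.21  -0.18  54.47] bb [ 7.179e+01 -6.000e-02  5.439e+01] tilt -0.0006 yaw 0.0008 roll -0.0003
cmd  c [ 2.04  0.09 58.41] fb [-6.796e+01  3.000e-02  5.441e+01] bb [72.04  0.14 54.41] tilt -0.0000 yaw 0.0008 roll 0.0000
```

>>> apply_moves(
  increments=[
    [[0,0,0,0,0,0,-0.6],[0,0,0,0,0,0,-0.5],[0,0,0,0,0,0,-0.3],[0,0,0,0,0,0,-0.2],[0,0,0,0,0,0,-0.2]],
  ],
)

```text
clock: 23.9
position: [545.7, -198.0, 142.1]
ee_rot: [-0.614, 0.789, 0.0, -0.0]
contact_force: [0.5, 0.6, -0.8]
gripper_width: 34.2
```

```bash
python3 - <<'E'
from ext import *
rep()
E
```

```text
t23.90 pos [ 545.73 -197.98  142.13] cmd [ 545.96 -198.07  142.41] roterr [-0.0007  0.0001 -0.0003] F [ 0.51  0.58 -0.77] M [-0.02  0.01  0.03] w 34.2
Fext [ 0.35  0.69 -0.77] Mext [-0.02  0.01  0.03]
meas c [ 1.74  0.11 58.13] fb [-6.826e+01  3.000e-02  5.418e+01] bb [71.74  0.19 54.08] tilt -0.0007 yaw 0.0011 roll -0.0001
cmd  c [ 2.04  0.09 58.41] fb [-6.796e+01  3.000e-02  5.441e+01] bb [72.04  0.14 54.41] tilt -0.0000 yaw 0.0008 roll 0.0000
```

Free. Rise straight up, then back away toward the right so the cameras see.

>>> apply_moves(
  increments=[
    [[0,0,-0.08,0,0,0,-0.2],[0,0,-0.25,0,0,0,-0.2],[0,0,-0.6,0,0,0,-0.2],[0,0,-1.0,0,0,0,-0.2],[0,0,-1.0,0,0,0,-0.2]],
  ],
)

```text
clock: 24.4
position: [548.7, -198.7, 249.5]
ee_rot: [-0.614, 0.789, -0.005, 0.004]
contact_force: [1.1, 0.2, 0.5]
gripper_width: 34.1
```

>>> apply_moves(
  increments=[
    [[0.2,0.2,-0.2,0,0,0,-0.2],[0.5,0.4,-0.5,0,0,0,-0.2],[0.8,0.6,-0.8,0,0,0,-0.2],[1.0,0.8,-1.0,0,0,0,-0.2]],
  ],
)

```text
clock: 24.8
position: [442.7, -276.5, 345.1]
ee_rot: [-0.614, 0.79, -0.002, 0.001]
contact_force: [-0.1, -0.3, -0.2]
gripper_width: 34.3
```

>>> apply_moves(
  increments=[
    [[0.3,0.1,0,0,0,0,-0.2],[0.6,0.2,0,0,0,0,-0.2],[1.0,0.3,0,0,0,0,-0.2],[1.0,0.3,0,0,0,0,-0.2]],
  ],
)

```text
clock: 25.2
position: [387.9, -367.4, 342.7]
ee_rot: [-0.612, 0.791, -0.0, -0.0]
contact_force: [0.0, 1.2, -0.2]
gripper_width: 34.1
```

>>> apply_moves(
  increments=[
    [[0.4,0,0,0,0,0,-0.2],[0.8,0,0,0,0,0,-0.2],[1.0,0,0,0,0,0,-0.2],[1.0,0,0,0,0,0,-0.2],[1.0,0,0,0,0,0,-0.2]],
  ],
)

```text
clock: 25.7
position: [365.3, -461.4, 342.2]
ee_rot: [-0.614, 0.79, 0.0, 0.0]
contact_force: [-0.3, 0.5, 0.3]
gripper_width: 34.5
```

```bash
python3 - <<'E'
from h import *
for n,(x,y,w,h) in (('top',(300,175,100,110)),('scene',(270,140,100,90))):
    t=arm.get_image(n); save(t,n+'9',1.4)
    cv2.imwrite('pics/%s9c.png'%n,cv2.resize(t['img'][y:y+h,x:x+w,::-1],None,fx=5.4,fy=5.4,interpolation=cv2.INTER_CUBIC))
s=arm.read_state();print(s['clock'],s['contact_force'])
E
```

```text
25.8 [-0.55825201  0.30696795 -0.00693386]
```

View pics/top9c.png

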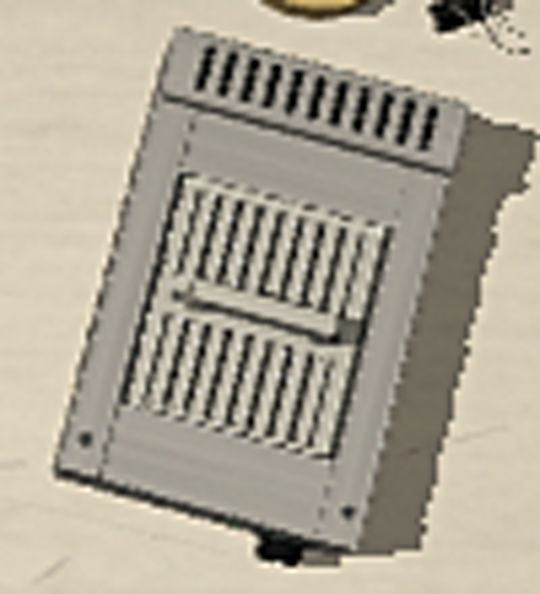

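View pics/scene9c.png

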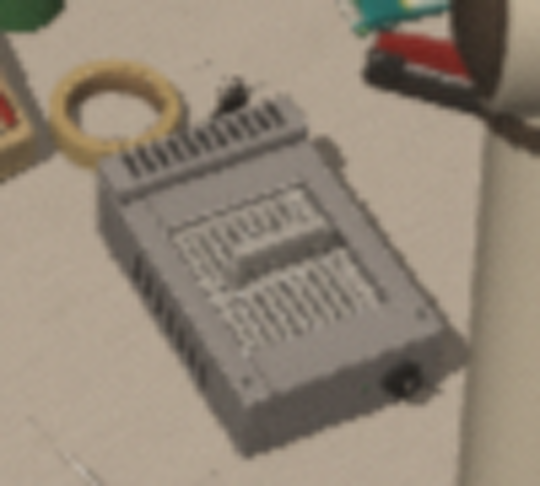

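The top view shows the filter lying in the opening with both ends under their lips and its handle up and square. Its corners are near crop pixels (180,178), (390,228), (333,455) and (123,402), which match the opening's own corners. The scene view agrees.

```bash
python3 - <<'E'
from h import *
print(arm.job_done())
E
```

```text
the job is handed in; nothing more can be done
None
```

The filter is back in the extractor, flat on its ledge under both lips. I released it and handed the job in at about 26 s of the 67 s allowed.

**What I did**
- **Pick-up and centring:** I picked the filter up by its handle, tilted it about 10°, and lowered its front edge into the opening. I felt both side walls, at −2.5 and +2.8 mm, to centre it, then felt the ledge at z ≈ 54.2 mm.
- **Hooking and swinging down:** I pulled it back against the spring, which peaked at about 13.5 N at the wrist, and swung the back edge down without touching the back lip.
- **Seating:** I pressed it on the ledge and let the spring slide it home. A light push found it blocked by the back wall.

**Last checks**
- **Before release:** the tilt was below 0.001 rad, the sideways offset was −0.1 mm, and the sideways force on the tool was about zero. The filter centre measured 58.4 mm high, against 58 mm nominal.
- **After release:** the tool force was below 1 N and the wrist moment was near zero. Both pictures show the filter square in the opening, with its ends under the lips.

**Disagreements**
- **Lengthwise position:** from the camera-based pose, the seated centre read +1.7 mm along the extractor. The rail force had already suggested an error of about −1 to −2 mm, so I trusted the contact with the back wall.
- **Pressing force:** while seating, it reached about 14 N, more than I intended but below the 30 N limit.
- **Bystanders:** I did not measure them again at the end. The arm passed well above them and met no unexpected force.

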